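# Wedge the sanding blocks tight in the dressing tray

## Task

Lay the loose cork sanding block flat in the free place of the wooden tray, in line with the two blocks already there, and close the row up against the plain end stop so that no gaps remain. Then set the wooden wedge, thin end down, between the last block and the slanted stop and press it down firmly until the whole row is locked tight; leave it there. Leave the lens blank, the pliers and the spectacle front where they lie.

Things in the scene. Friction and masses are not known exactly. Their poses are not given: they have to be found in the camera images.
- tray: Wooden tray fixed on the bench: board 90 mm (x) x 400 mm (y), 18 mm thick; origin at the centre of its underside. The row lies along y. At the +y end (left) a plain end stop, 32 mm high above the board, inner face at y = +175 mm. Two lips, 8 mm high, 63 mm apart, guide the blocks from y = +175 to -110 mm. With no gaps the blocks' centres are at y = +125, +25, -75 mm.
- tray_gap (a point): Point on the board's top (18 mm above the tray's origin, y = -75 mm in the tray's frame) under the centre that the third block has when the row is fully closed up; that block then ends at the tray's y = -125 mm. Axes as the tray's.
- tray_slant (a point): Foot of the slanted stop's inner face, on the board's top at the tray's y = -146 mm. Stop 50 mm wide (x), 38 mm high; its face leans away from the row 1 in 4 (9.5 mm farther to -y at its top). In front of it the board has a slot, open to the bench (70 mm in x, tray's y = -120 to -150 mm). Axes as the tray's.
- block_a_centre (a point): Centre (16 mm above its underside) of the cork sanding block in the tray next to the end stop, a few mm off it. 58 mm (x) x 100 mm (y, long axis) x 33 mm high, about 0.1 kg; slides along the tray when pushed with a few N.
- block_b_centre (a point): Centre (16 mm above its underside) of the second, equal cork sanding block, in the middle of the tray, a few mm from the first.
- block_c_centre (a point): Centre (16 mm above its underside) of the third, equal cork sanding block, loose and flat on the bench in front of the tray, long side roughly along the tray. 58 mm across (x), 100 mm long (y), 33 mm high, about 0.1 kg.
- wedge_centre (a point): Centre of the loose wooden wedge, 30 mm above its foot; it stands on its thin end on the bench in front of the tray. 60 mm wide (x, parallel faces to grip), 60 mm high. The +y face is upright, 14.5 mm from here; the -y face slopes like the slanted stop: 22 mm thick at the foot, 37 mm at the head. It faces roughly as it must go in (upright face to the blocks). About 0.07 kg.
- wedge_top (a point): Middle of the wedge's flat top (37 x 60 mm), 30 mm above and 3.5 mm to -y of its centre. Pressed down here with 15 to 20 N the wedge jams and stays by friction. Once the row is locked without gaps its foot is about 4 mm above the board's top and its head stands about 30 mm above the blocks.
- wedge: The same wedge, origin in the middle of its foot.
- block_a: The block next to the end stop, origin at the centre of its underside.
- block_b: The middle block, origin at the centre of its underside.
- block_c: The loose block, origin at the centre of its underside.
- lens_centre (a point): Centre of a round clear lens blank, 65 mm across and 7 mm thick, lying on the bench between the loose block and the wedge; to be left where it is.
- pliers_centre (a point): Centre of red-handled pliers (150 mm long, 12 mm high) lying at the right; to be left where they are.
- spectacle_front_centre (a point): Centre of a black spectacle front (153 x 52 x 8 mm) lying at the left; to be left where it is.

How it is judged:
By the outcome, as a careful person would: the job done as asked, in the order asked, and still so for the second after the job is handed in, with the robot touching nothing.
It also fails if it takes over 64 s, if anything falls off the work surface, if the arm or the gripper's body presses on something with over 40 N, if the wrist force passes 120 N, or if a joint passes its speed limit or range.

## Robot

A 7-joint arm with a two-finger parallel gripper is mounted at the origin on a cart in front of the work surface, level with it; the furniture and walls round the work are solid. World frame = base frame: x ahead of the robot, y to its left, z up, the work surface at z = 0. Lengths are in mm, angles in rad, forces in N, time in s.
With the tool pointing down it reaches from about 425 to 1025 mm from the base axis. Payload 3.6 kg.
Tool frame: the origin (TCP) lies on the front face of the gripper's body, between the roots of the fingers; the fingertips stand 73 mm ahead of it and the grasp point (between the pads) lies 54 mm ahead of it; x points along the fingers, z is the direction in which the jaws open and shut, and the axes are right-handed (so a half turn about x gives the same grasp; the last joint's range is limited). The gripper opens to 85 mm and grips with 20 to 120 N. Pads are 22 mm wide; open, the fingers measure 114 mm over their backs; the gripper's body (76 mm by 85 mm) begins 54 mm behind the grasp point. The pads swing forward as they close: fully open they stand 13 mm farther back than shut.
Start: joints at [1.246, 0.591, 0.048, 1.609, -0.033, 0.943, -0.034], TCP at [165.852, -705.778, 303.902] pointing down, gripper open.
Joint ranges: [-2.69, 2.69], [-0.47, 2.24], [-1.27, 1.36], [0.19, 2.51], [-1.53, 4.68], [0.08, 2.07], [-3.09, 3.09]. Speed limits (rad/s): [2.57, 2.57, 3.14, 3.14, 3.14, 3.14, 3.14].

## Interface

Orientations are given as a unit quaternion [w, x, y, z].
In Python, from plant import status, vision, order, nets gives the robot as it stands. The module is installed in compiled form; this text tells all that it offers.
- The arm moves only by the tool apply_moves, never from a script. Its argument "targets" is a list of rows, each a list of 7 numbers: the turn, a rotation vector about the tool's x, y, z in degrees, then the shift along the tool's x, y, z in mm, then the opening, from 0 (shut) to 1 (fully open). A call has 1 to 8 rows; each row shifts and turns the commanded pose from where the row before left it, along the tool's axes as they then stand; what a row does not reach is not made up. A row lasts 1/12 s, in which the tool goes at most 41.7 mm and 7.16 degrees, less where a joint would pass 70% of its speed; a pose out of reach is approached as far as the arm can. A call with a gripper value outside its range is refused whole. The fingers move at their own pace and stop on an object; "squeeze" is the grip in N (left out, the last holds). Time passes only in rows, so rows that do not move let the fingers close. It gives the time, the measured TCP pose, the force and the opening at its end, in the units of the state.
- status.sense(): the state, without advancing time (a new reading comes with each control period).
- vision.snapshot(name): name is "side" or "top" or "wrist"; returns a dict with "img" (400x640x3 uint8, red, green, blue), "mtx" (3x3 intrinsics, pixels), "rvec" (rotation vector, rad) and "tvec" (3), from world to camera coordinates, as OpenCV has them. Camera axes: x right, y down, z forward; pixel columns grow to the right and rows downward; lengths in mm; the calibration is good to about 2 mm. A picture is of the moment at which its call begins. There is no depth.
- order.close_job(): hands the job in, once; it reports no verdict.
Trained networks look in the newest picture that a camera, given by its name, has taken for a name from the list of things; names that differ only in an ending like _2 or _b are one class to them, and where a whole thing is asked for, a point or a joint stands for the part that bears it (a point fixed in the world has none). Each returns a list of dicts, best first, with "confidence" (0 to 1); they miss things now and then, are a little off and sometimes report something else, mostly with a low value. They report only what shows in the picture. A call takes as long as a camera call.
- nets.boxes_of(camera, query): "point" ([column, row] in pixels, amid what is visible of it).
- nets.trace(camera, query): "pixels" (400x640 bool, what is visible of it) and "point" ([column, row] in pixels, amid what is visible of it).
- nets.tip_of(camera, query): "point" ([column, row] in pixels: a listed point, or the origin of a listed thing).
The state is a dict: "clock": time; "joint_positions": joint angles; "qvel": joint speeds; "joint_efforts": joint torques, N m; "ee_pos": TCP position; "orientation": TCP orientation; "wrist_force": force on the tool from outside, world axes, zero at the start; "wrist_torque": the same for the moment, N m; "width": finger opening in mm.
Only numpy, scipy, OpenCV 4.12 (cv2) and the standard library are available. Lean on these libraries where they do the work, as an engineer would, in place of code of your own. Each camera call takes 0.05 s, during which the arm holds its last target.

## Working session

There is one attempt and no reset: what is moved stays moved. The work goes in short steps, Python scripts to look and compute and a tool call to move; the robot and the scene stay as the last step left them, time stands still between calls to the robot, and variables do not carry over. Pictures are saved under pics/ and viewed, and the job is handed in when it is done.

Besides the shell and the picture viewer there is one more tool, called after "Request:" as name(argument=value, ...) on one line, values as JSON. apply_moves: Moves the arm, as the interface text tells. Its arguments: {"type":"object","properties":{"targets":{"type":"array"},"squeeze":{"type":"number"}},"required":["targets"]}

```bash
ls; mkdir -p pics; python3 - <<'E'
from plant import status, vision, order, nets
import cv2,numpy as np
s=status.sense()
print({k:np.round(v,3).tolist() for k,v in s.items()})
for n in ["side","top","wrist"]:
    p=vision.snapshot(n)
    cv2.imwrite(f"pics/{n}0.png",p["img"][:,:,::-1])
    R=cv2.Rodrigues(p["rvec"])[0]
    print(n,np.round(p["mtx"],1).tolist(),np.round(-R.T@np.ravel(p["tvec"]),1),np.round(R[2],3))
    for q in ["tray","tray_gap","tray_slant","block_a_centre","block_b_centre","block_c_centre","wedge_centre","wedge_top","wedge","block_c","lens_centre"]:
        print(q,[(np.round(d["point"],1).tolist(),round(d["confidence"],2)) for d in nets.tip_of(n,q)[:4]])
print(status.sense()["clock"])
E
```

```text
pics
{'clock': 0.0, 'joint_positions': [1.247, 0.592, 0.048, 1.61, -0.033, 0.943, -0.034], 'qvel': [0.0, 0.001, -0.001, 0.003, -0.0, 0.0, -0.002], 'joint_efforts': [0.0, -54.869, 1.547, -19.813, 0.009, 0.009, 0.0], 'ee_pos': [165.705, -705.136, 302.76], 'orientation': [0.554, 0.44, 0.555, -0.439], 'wrist_force': [0.307, 0.456, 0.116], 'wrist_torque': [-0.067, -0.029, 0.031], 'width': 85.119}
side [[376.0, 0.0, 318.7], [0.0, 376.0, 196.3], [0.0, 0.0, 1.0]] [ 111.3 -630.   484.7] [ 0.468  0.743 -0.478]
tray [([345.6, 207.9], 0.92)]
tray_gap [([366.5, 212.6], 0.85), ([323.3, 231.5], 0.18)]
tray_slant [([392.5, 225.2], 0.7)]
block_a_centre [([319.0, 177.7], 0.81), ([391.3, 224.1], 0.58)]
block_b_centre [([345.1, 191.2], 0.91)]
block_c_centre [([273.8, 193.2], 0.7)]
wedge_centre [([323.0, 240.1], 0.68)]
wedge_top [([322.3, 234.4], 0.76), ([346.7, 338.7], 0.35)]
wedge [([319.5, 255.9], 0.58)]
block_c [([345.2, 197.4], 0.87), ([347.1, 335.3], 0.36)]
lens_centre [([293.9, 225.1], 0.89)]
top [[482.0, 0.0, 319.3], [0.0, 482.0, 195.7], [0.0, 0.0, 1.0]] [ 389.1    5.1 1348. ] [ 0.114  0.003 -0.9
[... 156 characters left out ...]
tre [([300.5, 162.6], 0.57), ([351.9, 227.8], 0.56), ([307.4, 169.5], 0.42)]
block_c_centre [([258.4, 216.4], 0.71)]
wedge_centre [([353.9, 227.5], 0.78)]
wedge_top [([356.6, 227.6], 0.8), ([259.3, 217.8], 0.22), ([348.3, 227.8], 0.2)]
wedge [([353.8, 228.9], 0.89)]
block_c [([260.1, 220.5], 0.94), ([264.7, 168.5], 0.88), ([299.0, 166.1], 0.66)]
lens_centre [([259.6, 170.0], 0.71), ([315.7, 227.7], 0.68), ([352.1, 226.6], 0.31)]
wrist [[303.7, 0.0, 320.8], [0.0, 303.7, 198.0], [0.0, 0.0, 1.0]] [ 236.  -689.2  373.3] [-0.276 -0.065 -0.959]
tray []
tray_gap []
tray_slant []
block_a_centre []
block_b_centre []
block_c_centre []
wedge_centre []
wedge_top []
wedge []
block_c []
lens_centre []
1.8
```

View images.

```bash
python3 - <<'E'
import cv2
a=cv2.imread("pics/top0.png");b=cv2.imread("pics/side0.png")
cv2.imwrite("pics/top0c.png",cv2.resize(a[130:270,210:410],None,fx=4,fy=4,interpolation=cv2.INTER_CUBIC))
cv2.imwrite("pics/side0c.png",cv2.resize(b[130:280,230:430],None,fx=4,fy=4,interpolation=cv2.INTER_CUBIC))
E
```

```text
(no output)
```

View pics/top0.png

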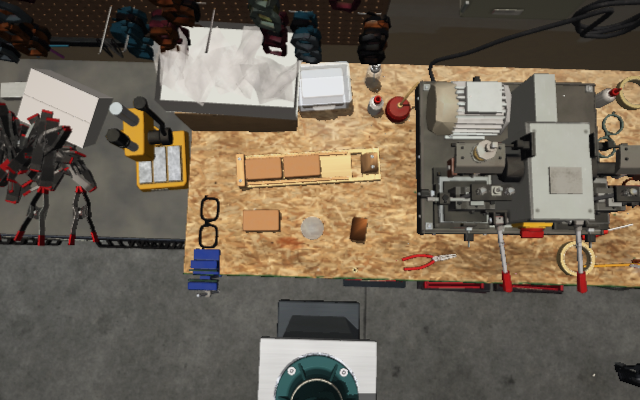

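View pics/side0.png

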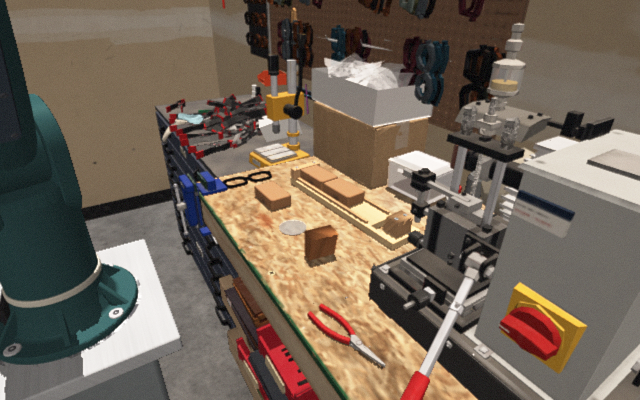

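```bash
ls pics
```

```text
side0.png
side0c.png
top0.png
top0c.png
wrist0.png
```

View pics/wrist0.png

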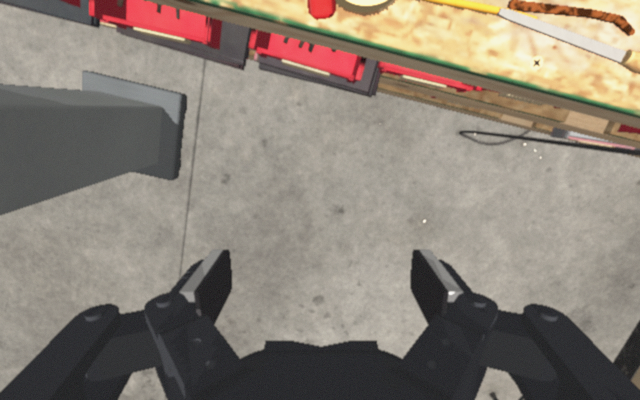

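```bash
cat > h.py <<'E'
from plant import status, vision, order, nets
import cv2,numpy as np
from scipy.spatial.transform import Rotation as Rot
def ray(p,px):
    R=cv2.Rodrigues(np.array(p["rvec"],float))[0];t=np.ravel(p["tvec"])
    c=-R.T@t
    d=R.T@np.linalg.inv(p["mtx"])@np.array([px[0],px[1],1.0]);return c,d/np.linalg.norm(d)
def onz(p,px,z):
    c,d=ray(p,px);return c+d*(z-c[2])/d[2]
def tri(l):
    A=0;b=0
    for p,px in l:
        c,d=ray(p,px);M=np.eye(3)-np.outer(d,d);A=A+M;b=b+M@c
    x=np.linalg.solve(A,b);res=[]
    for p,px in l:
        c,d=ray(p,px);res.append(np.linalg.norm((np.eye(3)-np.outer(d,d))@(x-c)))
    return x,res
def proj(p,X):
    return cv2.projectPoints(np.array(X,float).reshape(-1,1,3),np.array(p["rvec"],float),np.array(p["tvec"],float),np.array(p["mtx"],float),None)[0].reshape(-1,2)
def st():
    s=status.sense();q=s["orientation"];R=Rot.from_quat([q[1],q[2],q[3],q[0]])
    return s,R
def show():
    s,R=st();print(round(s["clock"],2),np.round(s["ee_pos"],1),"F",np.round(s["wrist_force"],1),"w",round(s["width"],1));print(np.round(R.as_matrix(),3).tolist(),np.round(s["joint_positions"],2))
def tip(cam,q,cmin=0.4):
    r=nets.tip_of(cam,q);return [(np.round(d["point"],1).tolist(),round(d["confidence"],2)) for d in r if d["confidence"]>=cmin]
E
python3 - <<'E'
from h import *
P={n:vision.snapshot(n) for n in ["side","top"]}
pts={"tray_gap":([366.5,212.6],[336.7,168.5]),"slant":([392.5,225.2],[361.8,163.4]),"a":([319,177.7],[260.2,171.3]),"b":([345.1,191.2],[300.5,162.6]),"c":([273.8,193.2],[258.4,216.4]),"w":([323,240.1],[353.9,227.5]),"wt":([322.3,234.4],[356.6,227.6]),"wf":([319.5,255.9],[353.8,228.9]),"lens":([293.9,225.1],[315.7,227.7])}
for k,(a,b) in pts.items():
    print(k,*[np.round(v,1) for v in tri([(P["side"],a),(P["top"],b)])])
for n,px,z in [("edge",(400,277),0),("machleft",(418,235),100),("machfront",(530,235),100),("handle",(505,290),0),("traycornerFL",(239,188),18),("BL",(237,155),18),("FR",(381,181),18),("BR",(379,149),18),("machtop",(600,230),300)]:
    print(n,np.round(onz(P["top"],px,z)))
show()
E
```

```text
tray_gap [619.1 -38.   21.9] [0.2 0.2]
slant [ 637.  -108.6   19.4] [1.4 1.4]
a [608.6 171.1  29.8] [5.8 5.8]
b [629.9  63.8  30.9] [1.2 1.2]
c [478.6 175.7  14.8] [0.9 0.9]
w [458.6 -90.3  31.7] [3.5 3.5]
wt [455.8 -95.2  50. ] [1.4 1.4]
wf [453.8 -91.1  -6.4] [0.3 0.3]
lens [452.2  16.2  12. ] [0.8 0.8]
edge [ 324. -221.    0.]
machleft [ 438. -250.  100.]
machfront [ 446. -539.  100.]
handle [ 297. -510.    0.]
traycornerFL [557. 232.  18.]
BL [650. 242.  18.]
FR [ 588. -162.   18.]
BR [ 679. -155.   18.]
machtop [ 452. -604.  300.]
1.9 [ 165.9 -705.8  303.9] F [-0.2  0.4 -0.1] w 85.5
[[-0.0, 0.973, 0.229], [-0.0, 0.229, -0.973], [-1.0, -0.0, 0.0]] [ 1.25  0.59  0.05  1.61 -0.03  0.94 -0.03]
```

View pics/top0c.png

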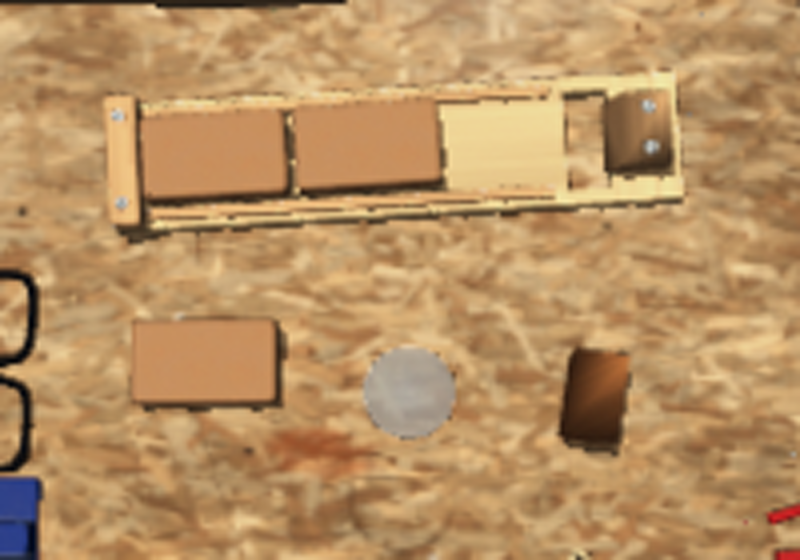

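View pics/side0c.png

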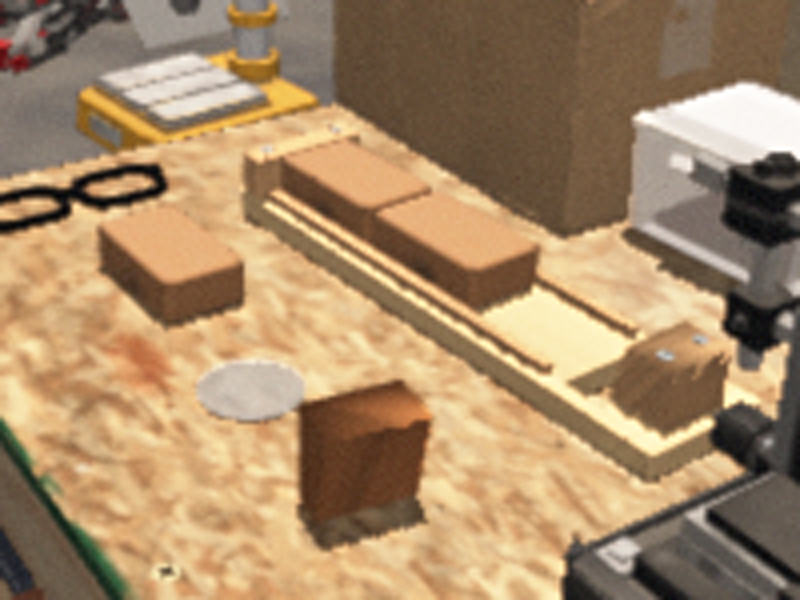

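Request:
apply_moves(targets=[[0, 0, 0, -25, 0, -33, 1], [0, 0, 0, -25, 0, -33, 1], [0, 0, 0, -25, 0, -33, 1], [0, 0, 0, -25, 0, -33, 1], [0, 0, 0, -25, 0, -33, 1], [0, 0, 0, -25, 0, -33, 1], [0, 0, 0, -25, 0, -33, 1]])

```text
clock: 2.48
ee_pos: [112.5, -479.1, 480.0]
orientation: [0.554, 0.439, 0.554, -0.439]
wrist_force: [-0.5, -1.2, 0.8]
width: 85.4
```

```bash
python3 -c "
from h import *
show()"
```

```text
2.48 [ 112.5 -479.1  480. ] F [-0.5 -1.2  0.8] w 85.4
[[0.0, 0.973, 0.229], [-0.0, 0.229, -0.973], [-1.0, -0.0, 0.0]] [ 1.21  0.11  0.05  1.9  -0.01  1.13 -0.08]
```

Request:
apply_moves(targets=[[-4.8, 0, 0, 0, 41.2, -1.7, 1], [-4.8, 0, 0, 0, 41.2, -1.7, 1], [-4.8, 0, 0, 0, 41.2, -1.7, 1], [-4.8, 0, 0, 0, 41.2, -1.7, 1], [-4.8, 0, 0, 0, 41.2, -1.7, 1], [-4.8, 0, 0, 0, 41.2, -1.7, 1], [-4.8, 0, 0, 0, 41.2, -1.7, 1], [-4.8, 0, 0, 0, 41.2, -1.7, 1]])

```text
clock: 3.15
ee_pos: [388.0, -306.2, 479.2]
orientation: [0.669, 0.231, 0.668, -0.231]
wrist_force: [0.5, 0.1, -0.9]
width: 85.6
```

Request:
apply_moves(targets=[[-4.8, 0, 0, 0, 41.2, -1.7, 1], [-4.8, 0, 0, 0, 41.2, -1.7, 1], [-4.8, 0, 0, 0, 41.2, -1.7, 1], [-4.8, 0, 0, 0, 41.2, -1.7, 1], [-4.8, 0, 0, 0, 41.2, -1.7, 1], [-4.8, 0, 0, 0, 41.2, -1.7, 1], [-4.8, 0, 0, 0, 41.2, -1.7, 1], [-4.8, 0, 0, 0, 41.2, -1.7, 1]])

```text
clock: 3.82
ee_pos: [493.4, 0.3, 479.2]
orientation: [0.708, -0.001, 0.707, 0.002]
wrist_force: [0.5, 0.6, 0.9]
width: 85.1
```

```bash
python3 - <<'E'
from h import *
show()
p=vision.snapshot("wrist"); cv2.imwrite("pics/w1.png",p["img"][:,:,::-1])
show()
E
```

```text
3.82 [4.934e+02 3.000e-01 4.792e+02] F [0.5 0.6 0.9] w 85.1
[[0.001, -0.004, 1.0], [0.0, 1.0, 0.004], [-1.0, 0.0, 0.001]] [ 0.43  0.15 -0.6   1.88  0.09  1.14 -0.19]
3.87 [492.8  10.8 479.9] F [-1.   7.4  1.6] w 85.2
[[0.002, -0.021, 1.0], [0.007, 1.0, 0.021], [-1.0, 0.007, 0.003]] [ 0.43  0.15 -0.61  1.88  0.09  1.14 -0.19]
```

View pics/w1.png

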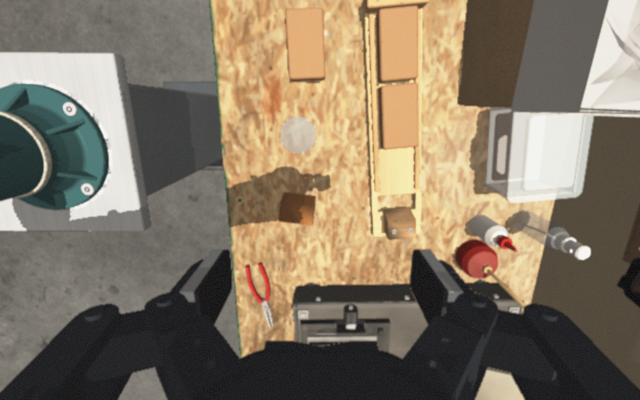

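```bash
python3 - <<'E'
from h import *
import pickle
p=vision.snapshot("wrist"); cv2.imwrite("pics/w2.png",p["img"][:,:,::-1])
t=vision.snapshot("top"); s=vision.snapshot("side")
P={"wrist":p,"top":t,"side":s}
show()
O={}
for q in ["block_c","wedge","tray"]:
    O[q]=nets.trace("wrist",q)
    for d in O[q]:
        if d["confidence"]<.3: continue
        m=d["pixels"].astype(np.uint8);r=cv2.minAreaRect(cv2.findNonZero(m))
        print(q,d["confidence"],np.round(d["point"],1),m.sum(),r)
for q in ["tray","tray_gap","tray_slant","block_a_centre","block_b_centre","block_c_centre","wedge_centre","wedge_top","wedge"]:
    r={c:tip(c,q,.45) for c in P}
    print(q,r)
    O["tip_"+q]=r
pickle.dump((P,O),open("o1.pkl","wb"))
show()
E
```

```text
4.02 [ 4.929e+02 -4.000e-01  4.791e+02] F [ 0.7 -1.1  0.4] w 85.7
[[0.0, -0.004, 1.0], [-0.001, 1.0, 0.004], [-1.0, -0.001, 0.0]] [ 0.44  0.15 -0.6   1.88  0.09  1.14 -0.19]
block_c 0.94 [400.4  56.1] 2933 ((397.5, 54.5), (73.0, 41.0), 90.0)
block_c 0.93 [396.1 124.7] 2399 ((397.5, 125.0), (64.0, 39.0), 90.0)
block_c 0.72 [309.8  52.7] 2651 ((307.30804443359375, 52.852210998535156), (71.42745971679688, 38.0526008605957), 86.98721313476562)
wedge 0.62 [295.8 213.5] 979 ((295.7364807128906, 214.66891479492188), (33.68791961669922, 30.412704467773438), 8.972626686096191)
wedge 0.4 [391.6 165.1] 7052 ((396.0, 123.0), (246.0, 64.0), 90.0)
tray 0.95 [389.3 163.6] 7348 ((397.0, 123.0), (246.0, 66.0), 90.0)
tray {'wrist': [([395.0, 137.6], 0.97)], 'top': [([207.2, 223.4], 0.5)], 'side': [([348.3, 208.8], 0.62)]}
tray_gap {'wrist': [([393.7, 179.2], 0.61)], 'top': [], 'side': [([365.2, 212.6], 0.61)]}
tray_slant {'wrist': [([395.0, 217.8], 0.97)], 'top': [([361.6, 165.1], 0.86)], 'side': [([391.9, 223.2], 0.65)]}
block_a_centre {'wrist': [([395.4, 59.5], 0.79)], 'top': [([257.0, 170.3], 0.82)], 'side': [([320.0, 178.4], 0.67)]}
block_b_centre {'wrist': [([396.2, 124.7], 0.95)], 'top': [], 'side': [([343.9, 192.7], 0.95)]}
block_c_centre {'wrist': [([305.3, 56.3], 0.9)], 'top': [([261.6, 219.9], 0.71)], 'side': [([269.5, 197.4], 0.7), ([273.3, 199.8], 0.57)]}
wedge_centre {'wrist': [([299.7, 210.9], 0.62)], 'top': [], 'side': [([324.0, 242.4], 0.61)]}
wedge_top {'wrist': [([295.4, 220.7], 0.9)], 'top': [([356.5, 228.3], 0.45)], 'side': [([322.1, 231.4], 0.64)]}
wedge {'wrist': [([297.7, 205.3], 0.9)], 'top': [([351.5, 228.0], 0.51)], 'side': [([320.1, 255.5], 0.73)]}
5.52 [493.   -1.6 478.9] F [-0.  -0.3 -0.3] w 85.3
[[0.0, -0.001, 1.0], [-0.0, 1.0, 0.001], [-1.0, -0.0, 0.0]] [ 0.44  0.15 -0.6   1.88  0.09  1.14 -0.19]
```

View pics/w2.png

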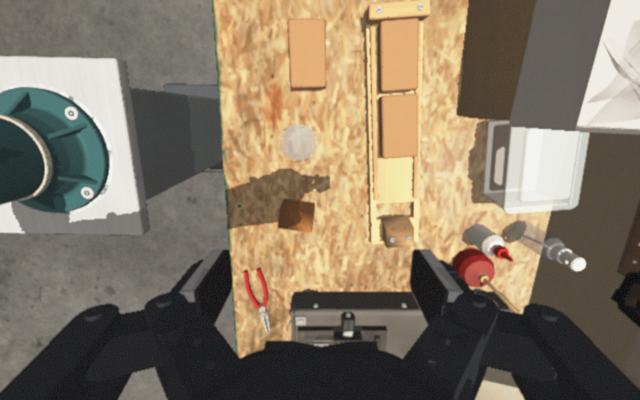

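```bash
python3 - <<'E'
from h import *
import pickle
P,O=pickle.load(open("o1.pkl","rb"))
p=P["wrist"]
for q,z in [("tray",0),("tray_gap",18),("tray_slant",18),("block_a_centre",34),("block_b_centre",34),("block_c_centre",16),("wedge_centre",30),("wedge_top",60),("wedge",0)]:
    for c in P:
        for px,cf in O["tip_"+q][c]: print(q,c,np.round(onz(P[c],px,z)[:2],1),cf)
im=p["img"][:,:,::-1]
cv2.imwrite("pics/w2a.png",cv2.resize(im[0:130,270:440],None,fx=4.5,fy=4.5,interpolation=cv2.INTER_CUBIC))
cv2.imwrite("pics/w2b.png",cv2.resize(im[130:260,270:440],None,fx=4.5,fy=4.5,interpolation=cv2.INTER_CUBIC))
E
```

```text
tray wrist [625.6  39. ] 0.97
tray top [456.7 319.5] 0.5
tray side [615.1  28.7] 0.62
tray_gap wrist [625.4 -32.9] 0.61
tray_gap side [620.9 -31.4] 0.61
tray_slant wrist [ 634.2 -106. ] 0.97
tray_slant top [ 631.3 -107.4] 0.86
tray_slant side [ 644.5 -100.5] 0.65
block_a_centre wrist [607.3 161.7] 0.79
block_a_centre top [605.4 182.3] 0.82
block_a_centre side [609.6 156.4] 0.67
block_b_centre wrist [617.4  62.7] 0.95
block_b_centre side [617.7  54.3] 0.95
block_c_centre wrist [465.6 166. ] 0.9
block_c_centre top [469.9 166. ] 0.71
block_c_centre side [457.3 158.8] 0.7
block_c_centre side [460.1 142.3] 0.57
wedge_centre wrist [457.9 -92.1] 0.62
wedge_centre side [460.5 -97.7] 0.61
wedge_top wrist [452.5 -99.9] 0.9
wedge_top top [452.2 -93.5] 0.45
wedge_top side [454.5 -98.9] 0.64
wedge wrist [452.2 -91.1] 0.9
wedge top [455.6 -84.1] 0.51
wedge side [451.3 -97.8] 0.73
```

View pics/w2a.png

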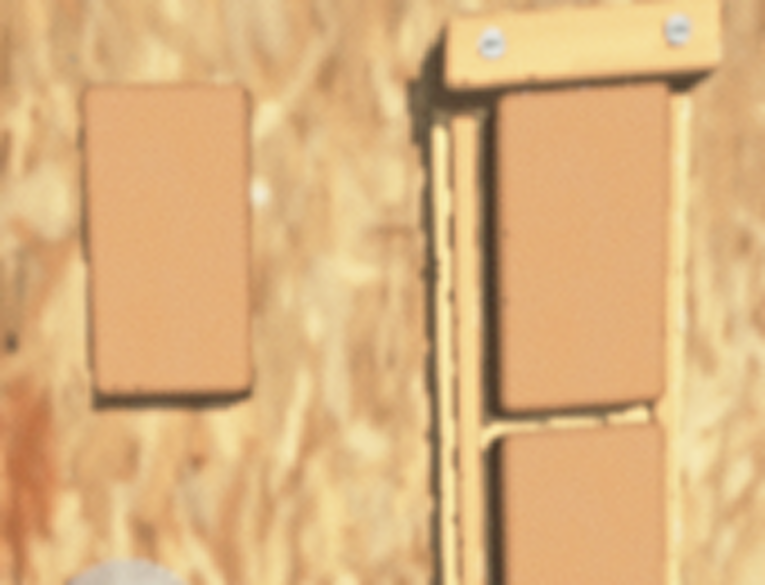

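View pics/w2b.png

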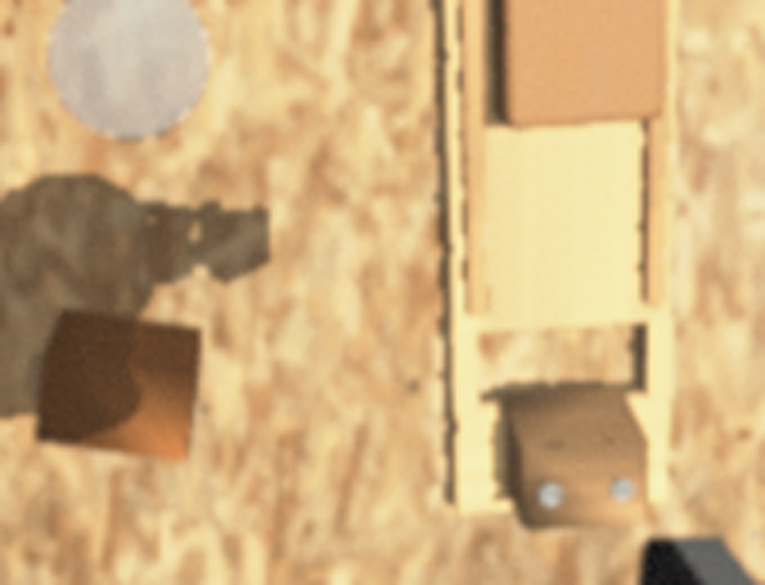

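```bash
python3 - <<'E'
from h import *
import pickle
P,O=pickle.load(open("o1.pkl","rb"))
p=P["wrist"]
A=lambda x,y:(270+(x+.5)/4.5-.5,(y+.5)/4.5-.5); B=lambda x,y:(270+(x+.5)/4.5-.5,130+(y+.5)/4.5-.5)
def f(n,pts,z):
    X=np.array([onz(p,q,z)[:2] for q in pts]);print(n,np.round(X,1).tolist(),"c",np.round(X.mean(0),1));return X
ang=lambda a,b:np.degrees(np.arctan2(*(b-a)[::-1]))
C=f("C",[A(85,88),A(246,88),A(250,390),A(96,393)],33);print(ang(C[3],C[0])-90,ang(C[2],C[1])-90,ang(C[0],C[1]),ang(C[3],C[2]))
a=f("A",[A(500,95),A(668,86),A(662,402),A(506,412)],51);print(ang(a[3],a[0])-90,ang(a[2],a[1])-90,ang(a[0],a[1]))
b=f("B",[A(500,437),A(663,425),B(662,117),B(508,125)],51);print(ang(b[3],b[0])-90,ang(b[2],b[1])-90,ang(b[0],b[1]))
f("stopinner",[A(446,88),A(718,70)],50)
f("boardleftedge",[B(455,513),B(447,200),A(430,150)],18)
f("slot120",[B(463,330),B(668,310)],18)
f("lipend",[B(465,312),B(664,300)],26)
f("slant foot?",[B(490,395),B(640,385)],18)
w=f("wedge head -y",[B(38,440),B(186,460)],60);print(ang(w[0],w[1]))
w=f("wedge foot +y",[B(62,312),B(200,328)],0);print(ang(w[0],w[1]))
E
```

```text
C [[440.6, 214.4], [494.7, 215.6], [498.5, 120.0], [443.7, 117.8]] c [469.4 167. ]
1.8479819609859618 2.2439548082861194 1.2397375750352748 2.267201567180151
A [[577.3, 210.7], [631.7, 214.5], [640.2, 117.8], [586.7, 113.4]] c [609.  164.1]
5.544513984141858 5.05394979567518 3.978063274487402
B [[585.3, 105.2], [641.4, 110.3], [651.4, 14.7], [595.4, 10.6]] c [618.4  60.2]
6.092288409427013 5.995872833512664 5.225426688347098
stopinner [[559.7, 212.6], [647.7, 219.7]] c [603.7 216.2]
boardleftedge [[592.5, -159.0], [580.4, -24.4], [559.8, 201.5]] c [577.6   6. ]
slot120 [[590.4, -78.1], [673.0, -67.9]] c [631.7 -73. ]
lipend [[589.2, -68.1], [668.2, -61.5]] c [628.7 -64.8]
slant foot? [[603.5, -105.8], [664.9, -100.2]] c [ 634.2 -103. ]
wedge head -y [[422.6, -112.8], [479.4, -119.9]] c [ 451.  -116.3]
-7.118448960155502
wedge foot +y [[425.2, -79.1], [483.1, -84.9]] c [454.2 -82. ]
-5.742606519626401
```

Request:
apply_moves(targets=[[-2, 0, 0, 30, 20, -3, 1], [0, 0, 0, 30, 20, -3.5, 1], [0, 0, 0, 30, 20, -3.5, 1], [0, 0, 0, 30, 21, -4, 1], [0, 0, 0, 30, 21, -4, 1], [0, 0, 0, 30, 22, -4, 1], [0, 0, 0, 30, 22, -4, 1], [0, 0, 0, 30, 22, -4, 1]])

```text
clock: 6.18
ee_pos: [457.8, 166.2, 237.7]
orientation: [0.707, -0.012, 0.707, 0.012]
wrist_force: [1.9, -0.6, 0.1]
width: 85.5
```

Request:
apply_moves(targets=[[0, 0, 0, 35, 0, 0, 1], [0, 0, 0, 25, 0, 0, 1], [0, 0, 0, 0, 0, 0, 1], [0, 0, 0, 0, 0, 0, 1]])

```text
clock: 6.52
ee_pos: [457.4, 165.3, 178.2]
orientation: [0.706, -0.013, 0.708, 0.012]
wrist_force: [-0.2, 0.6, -0.2]
width: 85.2
```

```bash
python3 - <<'E'
from h import *
show()
p=vision.snapshot("wrist"); cv2.imwrite("pics/w3.png",p["img"][:,:,::-1])
print(tip("wrist","block_c_centre"))
for q,c in tip("wrist","block_c_centre"): print(onz(p,q,16))
d=nets.trace("wrist","block_c")
for e in d:
    m=e["pixels"].astype(np.uint8);r=cv2.minAreaRect(cv2.findNonZero(m));print(e["confidence"],e["point"],r, onz(p,r[0],33))
import pickle;pickle.dump((p,d),open("o2.pkl","wb"))
E
```

```text
6.52 [457.4 165.3 178.2] F [-0.2  0.6 -0.2] w 85.2
[[-0.003, -0.036, 0.999], [-0.001, 0.999, 0.036], [-1.0, -0.001, -0.003]] [-0.09  0.54 -0.47  2.22  0.51  0.49 -0.92]
[([335.6, 200.0], 0.55)]
[468.63704287 167.66345586  16.        ]
0.88 [508.2, 299.4] ((511.6800537109375, 338.3529357910156), (92.14533233642578, 115.90269470214844), 6.9343485832214355) [623.64887896  55.39586869  33.        ]
0.86 [531.3, 214.0] ((531.0140380859375, 216.98861694335938), (107.30887603759766, 144.85548400878906), 5.856013774871826) [614.54445396 164.96628155  33.        ]
0.68 [339.1, 196.4] ((337.5, 199.0), (128.0, 79.0), 90.0) [468.99586581 173.61099176  33.        ]
```

View pics/w3.png

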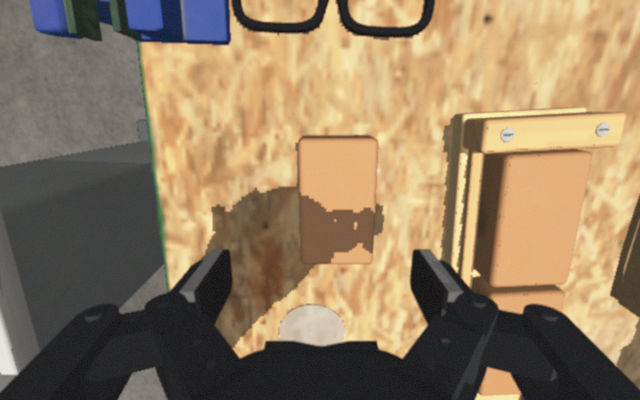

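```bash
python3 - <<'E'
from h import *
import pickle
p,d=pickle.load(open("o2.pkl","rb"))
R=cv2.Rodrigues(p["rvec"])[0];print(-R.T@np.ravel(p["tvec"]),R[2])
for z in (0,33):
    print(z,[np.round(onz(p,q,z)[:2],1).tolist() for q in [(298,136),(377,136),(376,263),(300,263)]])
m=d[2]["pixels"]
for r in (150,180,210,240,255):
    c=np.where(m[r])[0];print(r,c.min(),c.max(),[np.round(onz(p,(x,r),33)[:2],1).tolist() for x in (c.min(),c.max())])
im=p["img"][:,:,::-1]
cv2.imwrite("pics/w3c.png",cv2.resize(im[120:280,270:410],None,fx=4,fy=3.7))
E
```

```text
[454.98408505 237.48047946 247.5609168 ] [ 0.0073715  -0.28388776 -0.95882918]
0 [[436.8, 215.3], [500.0, 217.6], [509.2, 104.6], [440.3, 101.9]]
33 [[439.2, 218.2], [494.0, 220.2], [502.0, 122.3], [442.2, 120.0]]
150 298 377 [[439.3, 208.5], [494.9, 210.6]]
180 298 376 [[439.7, 186.9], [496.1, 189.0]]
210 299 374 [[440.8, 164.0], [496.6, 166.1]]
240 300 373 [[441.9, 139.7], [497.9, 141.8]]
255 300 372 [[442.1, 127.0], [498.2, 129.1]]
```

View pics/w3c.png

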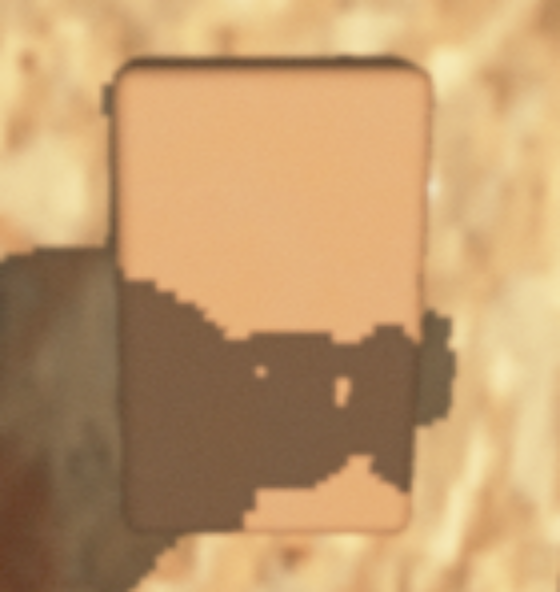

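Request:
apply_moves(targets=[[0, 0, 0, 20, 3, 12, 1], [0, 0, 0, 35, 0, 0, 1], [0, 0, 0, 30, 0, 0, 1], [0, 0, 0, 15, 0, 0, 1], [0, 0, 0, 0, 0, 0, 1]], squeeze=40)

```text
clock: 7.13
ee_pos: [469.5, 168.4, 77.6]
orientation: [0.706, -0.013, 0.708, 0.012]
wrist_force: [0.3, -0.8, 0.2]
width: 85.4
```

Request:
apply_moves(targets=[[0, 0, 0, 0, 0, 0, 0.5], [0, 0, 0, 0, 0, 0, 0.5], [0, 0, 0, 0, 0, 0, 0.5], [0, 0, 0, 0, 0, 0, 0.5]], squeeze=40)

```text
clock: 7.47
ee_pos: [470.7, 169.1, 80.7]
orientation: [0.708, -0.012, 0.706, 0.013]
wrist_force: [-0.0, -1.1, 8.5]
width: 56.7
```

```bash
python3 - <<'E'
from h import *
show()
p=vision.snapshot("wrist"); cv2.imwrite("pics/w4.png",p["img"][:,:,::-1])
E
```

```text
7.47 [470.7 169.1  80.7] F [-0.  -1.1  8.5] w 56.7
[[0.003, -0.035, 0.999], [0.002, 0.999, 0.035], [-1.0, 0.001, 0.003]] [-0.24  0.71 -0.27  2.23  0.68  0.28 -1.07]
```

View pics/w4.png

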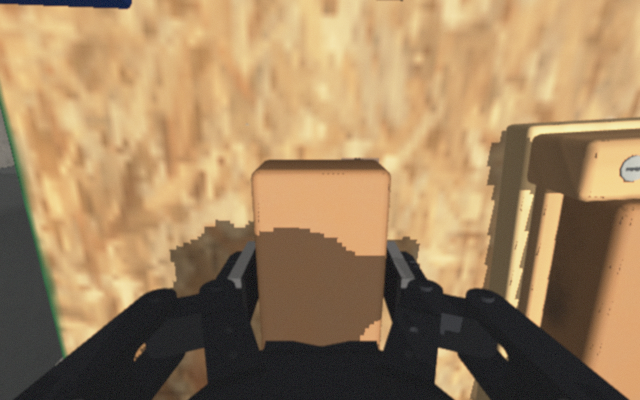

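Request:
apply_moves(targets=[[0, 0, 0, -15, 0, 0, 0.5], [-1.2, 0, 0, -30, 0, 0, 0.5], [-1, 0, 0, -30, 0, 0, 0.5], [-1, 0, 0, -10, 0, 0, 0.5], [0, 0, 0, 0, 0, 0, 0.5], [0, 0, 0, 0, 0, 0, 0.5]])

```text
clock: 8.02
ee_pos: [470.1, 168.4, 164.9]
orientation: [0.707, -0.032, 0.706, 0.032]
wrist_force: [0.8, -0.8, -0.7]
width: 57.0
```

```bash
python3 - <<'E'
from h import *
show()
p=vision.snapshot("wrist"); cv2.imwrite("pics/w5.png",p["img"][:,:,::-1])
p=vision.snapshot("side"); cv2.imwrite("pics/s5.png",cv2.resize(p["img"][120:290,200:430,::-1],None,fx=3.4,fy=3.4))
show()
E
```

```text
8.02 [470.1 168.4 164.9] F [ 0.8 -0.8 -0.7] w 57.0
[[0.002, -0.09, 0.996], [0.001, 0.996, 0.09], [-1.0, 0.001, 0.002]] [-0.08  0.58 -0.47  2.2   0.56  0.48 -0.9 ]
8.12 [469.3 168.1 163.4] F [-0.9 -0.5 -0.7] w 57.4
[[-0.001, -0.09, 0.996], [-0.001, 0.996, 0.09], [-1.0, -0.001, -0.001]] [-0.09  0.58 -0.47  2.2   0.56  0.48 -0.9 ]
```

View pics/s5.png

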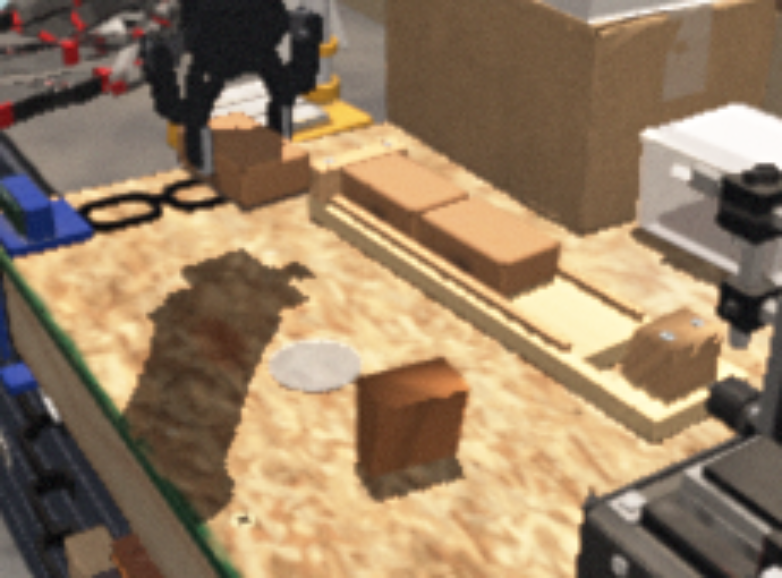

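View pics/w5.png

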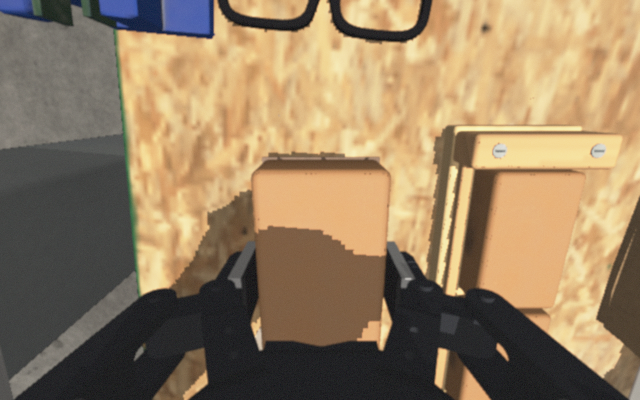

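Request:
apply_moves(targets=[[0, 0, 0, 0, -32, 20, 0.5], [0, 0, 0, 0, -32, 20, 0.5], [0, 0, 0, 0, -32, 20, 0.5], [0, 0, 0, 0, -32, 20, 0.5], [0, 0, 0, 0, -32, 20, 0.5], [0, 0, 0, 0, -32, 20, 0.5], [0, 0, 0, 0, -33, 19, 0.5], [0, 0, 0, 0, 0, 0, 0.5]])

```text
clock: 8.78
ee_pos: [632.5, -53.0, 161.6]
orientation: [0.707, -0.03, 0.706, 0.026]
wrist_force: [0.9, -1.2, -1.1]
width: 57.4
```

Request:
apply_moves(targets=[[0, 0, 0, 20, 0, 0, 0.5], [0, 0, 0, 10, 0, 0, 0.5], [0, 0, 0, 0, 0, 0, 0.5]])

```text
clock: 9.03
ee_pos: [625.8, -42.5, 130.2]
orientation: [0.704, -0.032, 0.709, 0.033]
wrist_force: [-0.7, -0.2, 0.1]
width: 57.1
```

```bash
python3 - <<'E'
from h import *
show()
p=vision.snapshot("wrist"); cv2.imwrite("pics/w6.png",p["img"][:,:,::-1])
q=vision.snapshot("side"); cv2.imwrite("pics/s6.png",cv2.resize(q["img"][120:290,200:430,::-1],None,fx=3.4,fy=3.4))
import pickle; pickle.dump((p,q),open("o6.pkl","wb"))
show()
E
```

```text
9.03 [625.8 -42.5 130.2] F [-0.7 -0.2  0.1] w 57.1
[[-0.008, -0.092, 0.996], [-0.0, 0.996, 0.092], [-1.0, 0.0, -0.008]] [ 0.33  0.75 -0.49  1.92  0.58  0.63 -0.44]
9.13 [627.4 -41.7 132.6] F [-0.7  0.2 -1.6] w 57.5
[[-0.003, -0.093, 0.996], [0.0, 0.996, 0.093], [-1.0, 0.0, -0.003]] [ 0.33  0.74 -0.49  1.92  0.58  0.63 -0.44]
```

View pics/s6.png

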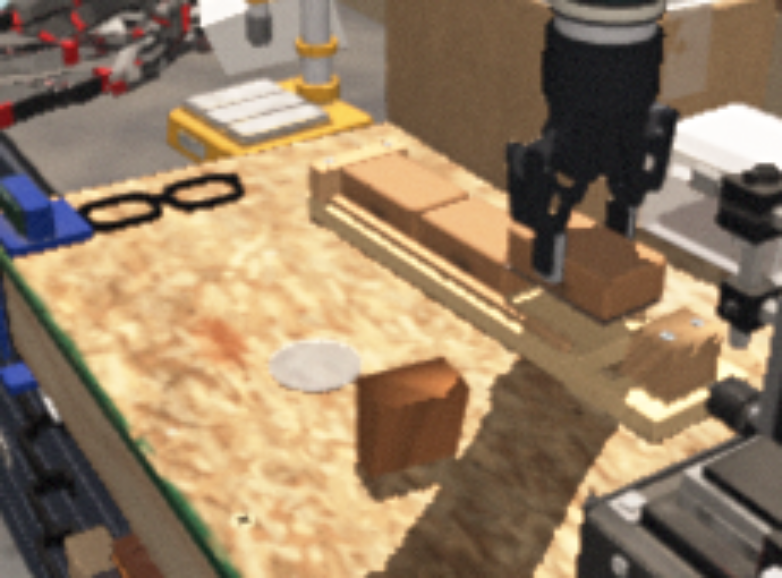

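View pics/w6.png

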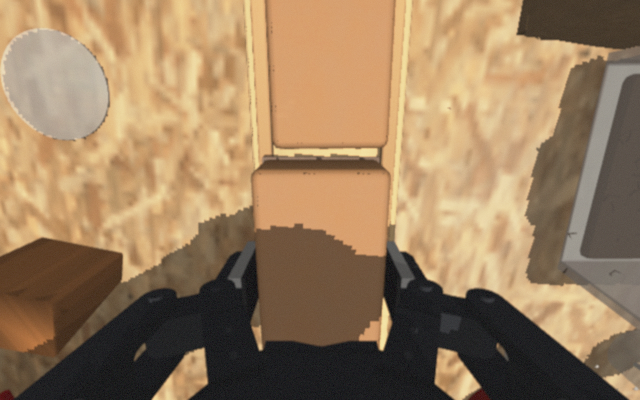

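```bash
python3 - <<'E'
from h import *
import pickle
p,q=pickle.load(open("o6.pkl","rb"))
cv2.imwrite("pics/w6c.png",cv2.resize(p["img"][110:200,235:415,::-1],None,fx=4.4,fy=4.4,interpolation=cv2.INTER_CUBIC))
E
```

View pics/w6c.png

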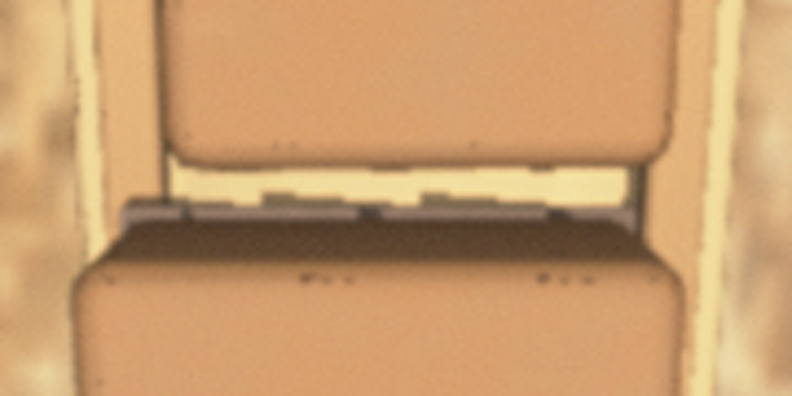

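Request:
apply_moves(targets=[[0, 0, 0, 0, 2, 2.5, 0.5], [0, 0, 0, 16, 0, 0, 0.5], [0, 0, 0, 10, 0, 0, 0.5], [0, 0, 0, 4, 0, 0, 0.5], [0, 0, 0, 0, 0, 0, 0.5]])

```text
clock: 9.55
ee_pos: [631.6, -39.5, 106.1]
orientation: [0.707, -0.033, 0.706, 0.032]
wrist_force: [-3.4, -0.2, 11.4]
width: 57.5
```

```bash
python3 - <<'E'
from h import *
show()
p=vision.snapshot("wrist"); cv2.imwrite("pics/w7.png",cv2.resize(p["img"][90:230,215:435,::-1],None,fx=3.6,fy=3.6,interpolation=cv2.INTER_CUBIC))
show()
E
```

```text
9.55 [631.6 -39.5 106.1] F [-3.4 -0.2 11.4] w 57.5
[[0.001, -0.092, 0.996], [-0.001, 0.996, 0.092], [-1.0, -0.001, 0.001]] [ 0.31  0.78 -0.46  1.92  0.61  0.58 -0.47]
9.6 [631.6 -39.5 106.1] F [-3.1 -1.  10.1] w 57.5
[[0.002, -0.092, 0.996], [-0.001, 0.996, 0.092], [-1.0, -0.001, 0.002]] [ 0.31  0.78 -0.46  1.92  0.61  0.58 -0.47]
```

View pics/w7.png

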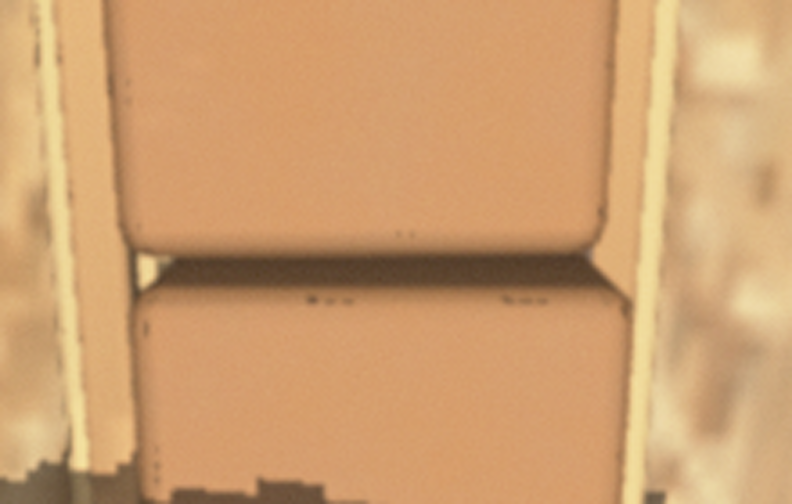

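Request:
apply_moves(targets=[[0, 0, 0, -5, 0, 0, 0.5], [0, 0, 0, 0, 0, -2.5, 0.5], [0, 0, 0, 0, 0, 0, 0.5], [0, 0, 0, 6, 0, 0, 0.5], [0, 0, 0, 2, 0, 0, 0.5], [0, 0, 0, 0, 0, 0, 0.5]])

```text
clock: 10.1
ee_pos: [627.6, -40.9, 99.6]
orientation: [0.706, -0.032, 0.707, 0.032]
wrist_force: [-0.2, -0.7, -1.7]
width: 57.1
```

```bash
python3 - <<'E'
from h import *
show()
p=vision.snapshot("wrist"); cv2.imwrite("pics/w8.png",cv2.resize(p["img"][90:230,215:435,::-1],None,fx=3.6,fy=3.6,interpolation=cv2.INTER_CUBIC))
show()
E
```

```text
10.1 [627.6 -40.9  99.6] F [-0.2 -0.7 -1.7] w 57.1
[[-0.002, -0.091, 0.996], [-0.0, 0.996, 0.091], [-1.0, 0.0, -0.002]] [ 0.3   0.79 -0.46  1.92  0.61  0.57 -0.47]
10.15 [627.9 -40.8  99.9] F [ 1.2  0.3 -0.3] w 57.3
[[-0.002, -0.091, 0.996], [-0.0, 0.996, 0.091], [-1.0, 0.0, -0.002]] [ 0.3   0.79 -0.46  1.92  0.61  0.57 -0.47]
```

View pics/w8.png

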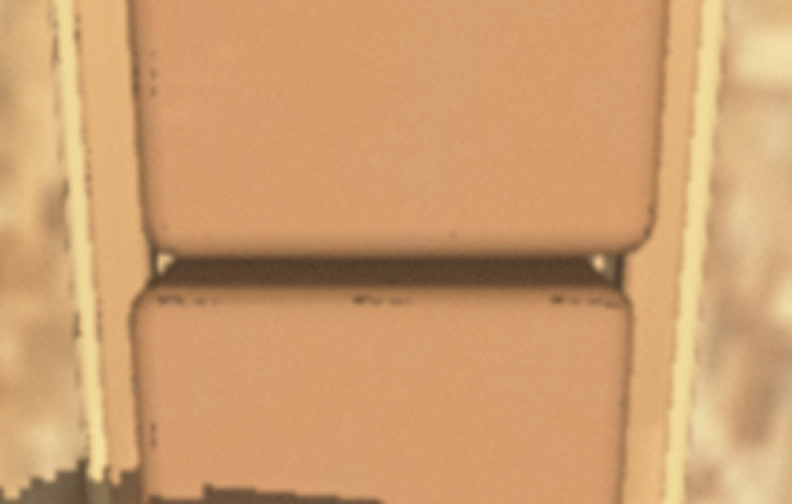

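Request:
apply_moves(targets=[[0, 0, 0, 1.5, 0, 0, 0.5], [0, 0, 0, 1, 0, 0, 0.5], [0, 0, 0, 0, 0, 0, 0.5]])

```text
clock: 10.4
ee_pos: [628.5, -40.6, 98.7]
orientation: [0.706, -0.032, 0.706, 0.032]
wrist_force: [-0.6, 0.6, 1.9]
width: 57.4
```

Request:
apply_moves(targets=[[0, 0, 0, 0.3, 2, 0, 0.5], [0, 0, 0, 0, 2, 0, 0.5], [0, 0, 0, 0, 2, 0, 0.5], [0, 0, 0, 0, 2, 0, 0.5], [0, 0, 0, 0, 0, 0, 0.5]])

```text
clock: 10.82
ee_pos: [628.4, -33.1, 98.7]
orientation: [0.707, -0.033, 0.706, 0.032]
wrist_force: [0.1, -2.2, 5.7]
width: 57.1
```

Request:
apply_moves(targets=[[0, 0, 0, 0, 2, 0, 0.5], [0, 0, 0, 0, 1, 0, 0.5], [0, 0, 0, 0, 0, 0, 0.5]])

```text
clock: 11.07
ee_pos: [628.3, -31.0, 98.7]
orientation: [0.707, -0.033, 0.706, 0.031]
wrist_force: [1.5, -5.1, 6.0]
width: 57.3
```

Request:
apply_moves(targets=[[0, 0, 0, 0, 2, 0, 0.5], [0, 0, 0, 0, 1, 0, 0.5], [0, 0, 0, 0, 0, 0, 0.5]])

```text
clock: 11.32
ee_pos: [628.2, -30.7, 98.7]
orientation: [0.707, -0.034, 0.706, 0.03]
wrist_force: [1.5, -7.6, 6.6]
width: 56.9
```

```bash
python3 - <<'E'
from h import *
p=vision.snapshot("wrist"); cv2.imwrite("pics/w9.png",cv2.resize(p["img"][0:230,180:470,::-1],None,fx=2.7,fy=2.6,interpolation=cv2.INTER_CUBIC))
show()
E
```

```text
11.37 [628.2 -30.8  98.7] F [ 1.1 -8.3  6.3] w 57.2
[[0.001, -0.089, 0.996], [-0.006, 0.996, 0.089], [-1.0, -0.006, 0.001]] [ 0.28  0.79 -0.45  1.93  0.62  0.57 -0.5 ]
```

View pics/w9.png

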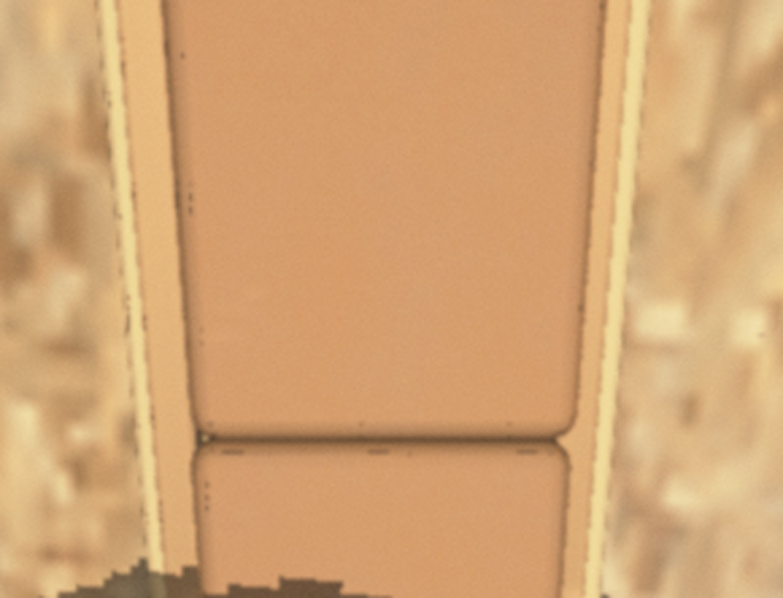

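Request:
apply_moves(targets=[[0, 0, 0, 0, 2, 0, 0.5], [0, 0, 0, 0, 2, 0, 0.5], [0, 0, 0, 0, 0, 0, 0.5], [0, 0, 0, 0, 0, 0, 0.5]])

```text
clock: 11.7
ee_pos: [628.2, -30.5, 98.7]
orientation: [0.707, -0.035, 0.706, 0.027]
wrist_force: [1.1, -13.0, 7.2]
width: 57.1
```

```bash
python3 - <<'E'
from h import *
p=vision.snapshot("top"); cv2.imwrite("pics/t9.png",cv2.resize(p["img"][130:260,210:410,::-1],None,fx=4,fy=4,interpolation=cv2.INTER_CUBIC))
p=vision.snapshot("side"); cv2.imwrite("pics/s9.png",cv2.resize(p["img"][150:250,280:420,::-1],None,fx=5,fy=5,interpolation=cv2.INTER_CUBIC))
show()
E
```

```text
11.8 [628.2 -30.4  98.7] F [  2.7 -13.2   6.6] w 57.4
[[0.001, -0.087, 0.996], [-0.011, 0.996, 0.087], [-1.0, -0.011, -0.0]] [ 0.27  0.79 -0.44  1.93  0.62  0.57 -0.5 ]
```

View pics/s9.png

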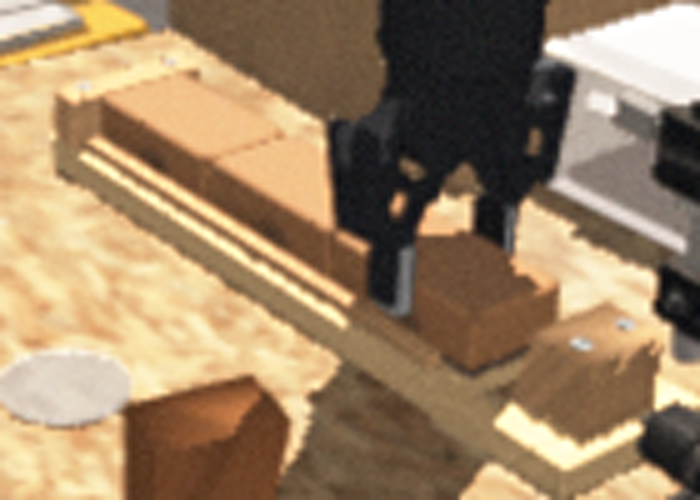

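View pics/t9.png

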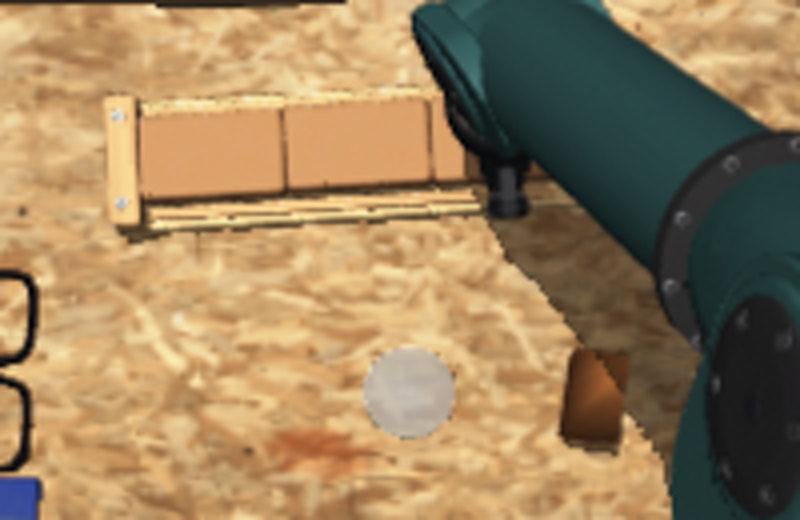

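Request:
apply_moves(targets=[[0, 0, 0, -0.5, -3, 0, 0.5], [0, 0, 0, 0, -2, 0, 0.5], [0, 0, 0, 0, 0, 0, 0.5]])

```text
clock: 12.05
ee_pos: [627.9, -30.9, 98.7]
orientation: [0.707, -0.033, 0.706, 0.03]
wrist_force: [1.8, -7.4, 2.8]
width: 57.3
```

Request:
apply_moves(targets=[[0, 0, 0, 0, 0, 0, 0.75], [0, 0, 0, 0, 0, 0, 0.9], [0, 0, 0, 0, 0, 0, 1], [0, 0, 0, -5, 0, 0, 1], [0, 0, 0, -30, 0, 0, 1], [0, 0, 0, -40, 0, 0, 1], [0, 0, 0, -20, 0, 0, 1]])

```text
clock: 12.63
ee_pos: [628.3, -26.1, 197.0]
orientation: [0.708, -0.032, 0.705, 0.033]
wrist_force: [0.9, -0.1, -0.1]
width: 85.4
```

```bash
python3 - <<'E'
from h import *
p=vision.snapshot("wrist"); cv2.imwrite("pics/w10.png",p["img"][:,:,::-1])
show()
E
```

```text
12.68 [630.2 -25.8 200.2] F [0.7 1.4 1.8] w 85.6
[[0.01, -0.092, 0.996], [0.002, 0.996, 0.092], [-1.0, 0.001, 0.01]] [ 0.35  0.66 -0.56  1.89  0.51  0.73 -0.41]
```

View pics/w10.png

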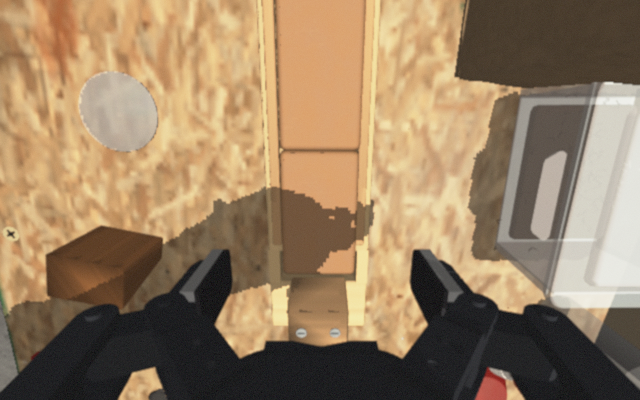

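Request:
apply_moves(targets=[[0, 0, 0, 0, -10.4, -36.3, 1], [0, 0, 0, 0, -10.4, -36.3, 1], [0, 0, 0, 0, -10.4, -36.3, 1], [0, 0, 0, 0, -10.4, -36.3, 1], [0, 0, 0, 0, -10.4, -36.4, 1], [6, 0, 0, 0, 0, 0, 1], [5.7, 0, 0, 0, 0, 0, 1], [0, 0, 0, 0, 0, 0, 1]])

```text
clock: 13.35
ee_pos: [450.4, -95.8, 193.8]
orientation: [0.706, 0.04, 0.706, -0.04]
wrist_force: [1.0, 0.3, 0.7]
width: 85.3
```

Request:
apply_moves(targets=[[0, 0, 0, 0, 0, 0, 1], [0, 0, 0, 0, 0, 0, 1]])

```text
clock: 13.52
ee_pos: [451.7, -95.4, 193.7]
orientation: [0.706, 0.039, 0.706, -0.039]
wrist_force: [0.3, 0.0, -0.3]
width: 85.5
```

```bash
python3 - <<'E'
from h import *
p=vision.snapshot("wrist"); cv2.imwrite("pics/w11.png",p["img"][:,:,::-1])
show()
d=nets.trace("wrist","wedge")
for e in d:
    m=e["pixels"].astype(np.uint8);r=cv2.minAreaRect(cv2.findNonZero(m));print(e["confidence"],e["point"],r)
for q,z in (("wedge_top",60),("wedge_centre",30),("wedge",0)):
    for px,c in tip("wrist",q): print(q,px,c,onz(p,px,z))
import pickle;pickle.dump((p,d),open("o11.pkl","wb"))
E
```

```text
13.57 [451.7 -95.5 193.6] F [ 0.2  0.8 -0.2] w 85.6
[[0.001, 0.11, 0.994], [0.0, 0.994, -0.11], [-1.0, 0.001, 0.0]] [ 0.49  0.49 -0.5   2.26  0.5   0.49 -0.51]
0.79 [319.6, 207.1] ((321.9999694824219, 208.49996948242188), (83.99998474121094, 66.99998474121094), -0.0)
wedge_top [322.0, 218.5] 0.82 [452.2308256  -98.48670341  60.        ]
wedge_centre [320.5, 203.1] 0.79 [451.37663486 -96.29311849  30.        ]
wedge [324.4, 184.3] 0.83 [455.70406036 -88.55186789   0.        ]
```

View pics/w11.png

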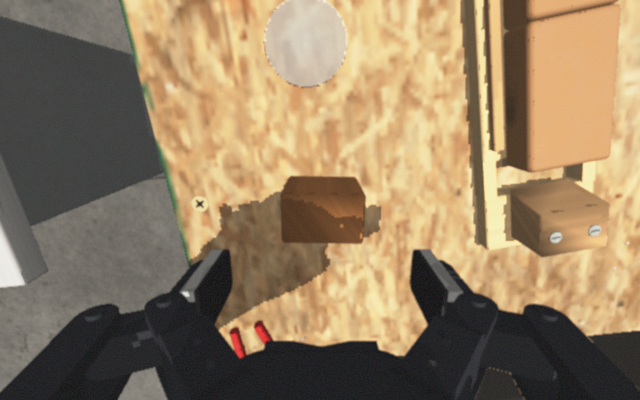

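Request:
apply_moves(targets=[[0, 0, 0, 30, 0, 0, 1], [0, 0, 0, 30, 0, 0, 1], [0, 0, 0, 20, 0, 0, 1], [0, 0, 0, 10.5, 0, 0, 1], [0, 0, 0, 0, 0, 0, 1]], squeeze=60)

```text
clock: 14.18
ee_pos: [450.3, -95.6, 101.1]
orientation: [0.705, 0.039, 0.707, -0.039]
wrist_force: [-0.0, 0.7, 0.3]
width: 85.6
```

Request:
apply_moves(targets=[[0, 0, 0, 0, 0, 0, 0.55], [0, 0, 0, 0, 0, 0, 0.55], [0, 0, 0, 0, 0, 0, 0.55], [0, 0, 0, 0, 0, 0, 0.55]])

```text
clock: 14.52
ee_pos: [451.6, -96.2, 104.1]
orientation: [0.707, 0.04, 0.705, -0.04]
wrist_force: [0.0, 1.1, 1.9]
width: 58.9
```

```bash
python3 - <<'E'
from h import *
p=vision.snapshot("wrist"); cv2.imwrite("pics/w12.png",p["img"][:,:,::-1])
show()
E
```

```text
14.57 [451.6 -96.2 104.1] F [-0.1  0.   4.5] w 58.7
[[0.002, 0.113, 0.994], [-0.0, 0.994, -0.113], [-1.0, 0.0, 0.002]] [ 0.32  0.65 -0.28  2.3   0.69  0.27 -0.69]
```

View pics/w12.png

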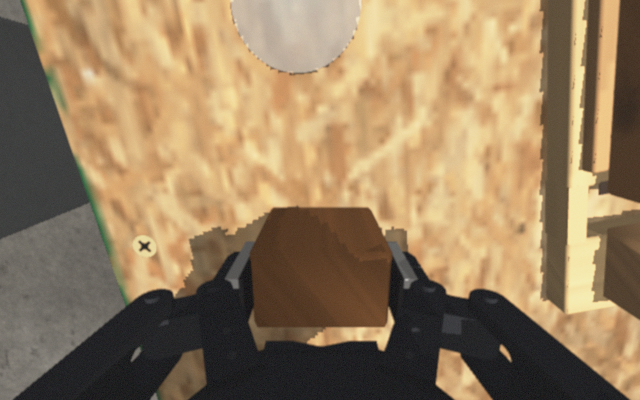

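Request:
apply_moves(targets=[[0, 0, 0, -15, 0, 0, 0.55], [0, 0, 0, -35, 0, 0, 0.55], [-5.8, 0, 0, -35, 0, 0, 0.55], [-5.8, 0, 0, -20, 0, 0, 0.55], [0, 0, 0, 0, 0, 0, 0.55]])

```text
clock: 14.98
ee_pos: [453.1, -96.5, 212.0]
orientation: [0.709, -0.033, 0.703, 0.032]
wrist_force: [-0.4, -0.5, -0.9]
width: 59.0
```

Request:
apply_moves(targets=[[0, 0, 0, 0, -3.5, 36.4, 0.55], [0, 0, 0, 0, -3.5, 36.4, 0.55], [0, 0, 0, 0, -3.5, 36.4, 0.55], [0, 0, 0, 0, -3.5, 36.4, 0.55], [0, 0, 0, 0, -3.5, 36.4, 0.55], [0, 0, 0, 0, 0, 0, 0.55], [0, 0, 0, 0, 0, 0, 0.55], [0, 0, 0, 0, 0, 0, 0.55]])

```text
clock: 15.65
ee_pos: [632.5, -97.3, 206.8]
orientation: [0.705, -0.031, 0.708, 0.031]
wrist_force: [-0.5, 0.5, -0.8]
width: 58.9
```

```bash
python3 - <<'E'
from h import *
p=vision.snapshot("wrist"); cv2.imwrite("pics/w13.png",p["img"][:,:,::-1])
q=vision.snapshot("side"); cv2.imwrite("pics/s13.png",cv2.resize(q["img"][120:270,290:450,::-1],None,fx=4,fy=4,interpolation=cv2.INTER_CUBIC))
show()
import pickle; pickle.dump((p,q),open("o13.pkl","wb"))
E
```

```text
15.75 [631.9 -97.4 207.2] F [ 0.4 -0.3 -1.3] w 59.0
[[-0.003, -0.089, 0.996], [-0.001, 0.996, 0.089], [-1.0, -0.0, -0.003]] [ 0.48  0.67 -0.59  1.86  0.52  0.78 -0.3 ]
```

View pics/w13.png

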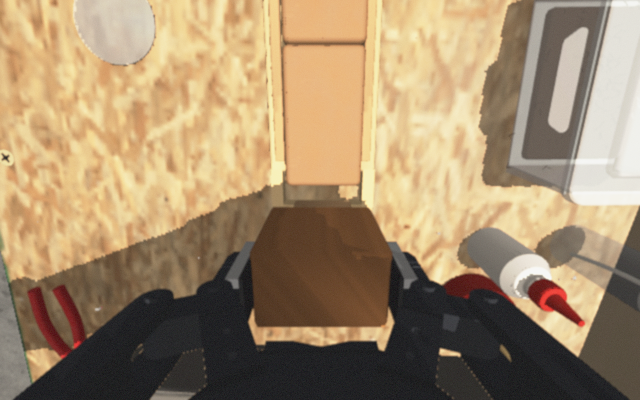

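View pics/s13.png

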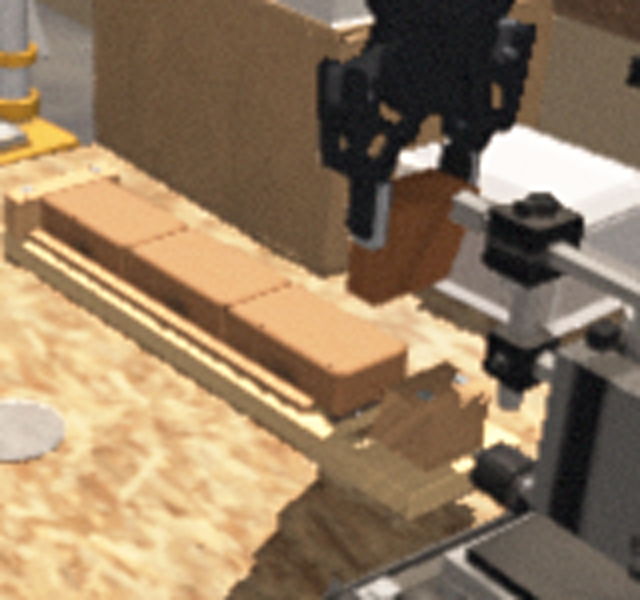

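```bash
python3 - <<'E'
from h import *
import pickle
p,q=pickle.load(open("o13.pkl","rb"))
cv2.imwrite("pics/w13c.png",cv2.resize(p["img"][150:250,240:400,::-1],None,fx=5,fy=5,interpolation=cv2.INTER_CUBIC))
ex=np.array([.9959,.0906]);ey=np.array([-.0906,.9959]);O=np.array([621.4,44.])
def T(px,z):
    d=onz(p,px,z)[:2]-O;return np.round([d@ex,d@ey],1)
print("Cend",T((288,185),51),T((361,185),51)); print("foot",T((277,207.5),103.5),T((374,207.5),103.5))
E
```

```text
Cend [ -27.3 -125.7] [  28.4 -125.7]
foot [ -28.3 -126.5] [  29.7 -126.5]
```

View pics/w13c.png

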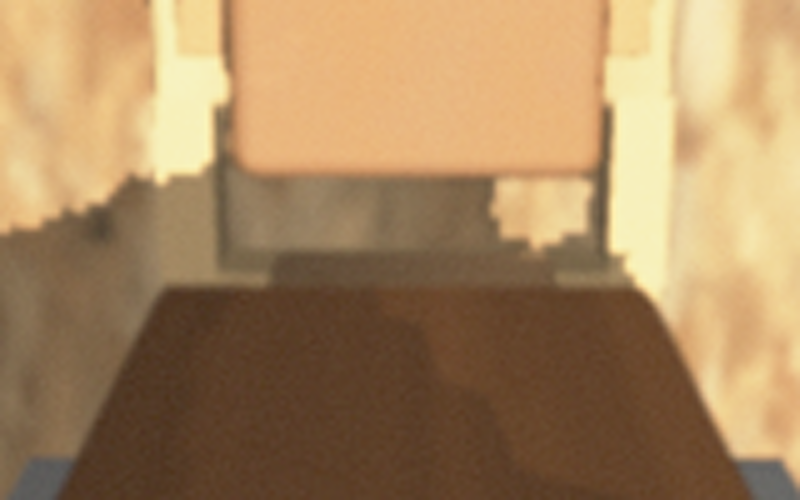

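Request:
apply_moves(targets=[[0, 0, 0, 20, -1.5, 0, 0.55], [0, 0, 0, 20, 0, 0, 0.55], [0, 0, 0, 15, 0, 0, 0.55], [0, 0, 0, 8, 0, 0, 0.55], [0, 0, 0, 0, 0, 0, 0.55]])

```text
clock: 16.17
ee_pos: [632.0, -98.9, 143.0]
orientation: [0.705, -0.032, 0.708, 0.032]
wrist_force: [-0.4, -0.3, -0.5]
width: 59.2
```

```bash
python3 - <<'E'
from h import *
p=vision.snapshot("wrist"); cv2.imwrite("pics/w14.png",cv2.resize(p["img"][120:320,200:440,::-1],None,fx=3,fy=3,interpolation=cv2.INTER_CUBIC))
show()
E
```

```text
16.22 [633.1 -98.7 144.2] F [ 0.7  0.4 -0.3] w 58.9
[[-0.002, -0.09, 0.996], [0.0, 0.996, 0.09], [-1.0, 0.0, -0.002]] [ 0.44  0.75 -0.53  1.88  0.58  0.67 -0.35]
```

View pics/w14.png

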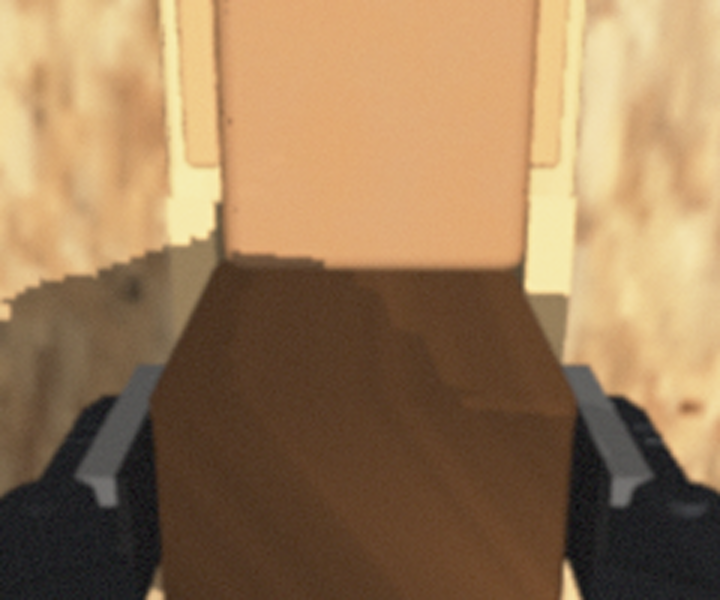

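Request:
apply_moves(targets=[[0, 0, 0, 4, 0, 0, 0.55], [0, 0, 0, 3, 0, 0, 0.55], [0, 0, 0, 0, 0, 0, 0.55]])

```text
clock: 16.47
ee_pos: [634.2, -98.7, 138.3]
orientation: [0.707, -0.032, 0.706, 0.032]
wrist_force: [0.2, 0.2, -1.4]
width: 59.1
```

Request:
apply_moves(targets=[[0, 0, 0, 3, 0.5, 0, 0.55], [0, 0, 0, 2, 0.5, 0, 0.55], [0, 0, 0, 0, 0, 0, 0.55]])

```text
clock: 16.72
ee_pos: [633.9, -97.7, 132.9]
orientation: [0.706, -0.032, 0.706, 0.032]
wrist_force: [-0.3, 0.0, -1.3]
width: 58.8
```

Request:
apply_moves(targets=[[0, 0, 0, 2, 0.5, 0, 0.55], [0, 0, 0, 2, 0.5, 0, 0.55], [0, 0, 0, 0, 0, 0, 0.55]])

```text
clock: 16.97
ee_pos: [634.0, -97.5, 128.8]
orientation: [0.706, -0.032, 0.706, 0.031]
wrist_force: [0.7, -2.0, -2.0]
width: 59.2
```

Request:
apply_moves(targets=[[0, 0, 0, 2, 0, 0, 0.55], [0, 0, 0, 0, 0, 0, 0.55]])

```text
clock: 17.13
ee_pos: [634.0, -97.5, 126.8]
orientation: [0.706, -0.032, 0.706, 0.031]
wrist_force: [-0.0, -2.7, -0.9]
width: 58.9
```

Request:
apply_moves(targets=[[0, 0, 0, 1.5, 0, 0, 0.55], [0, 0, 0, 0, 0, 0, 0.55]])

```text
clock: 17.3
ee_pos: [634.1, -97.4, 126.2]
orientation: [0.706, -0.032, 0.706, 0.031]
wrist_force: [-0.5, -2.7, 4.5]
width: 58.8
```

Request:
apply_moves(targets=[[0, 0, 0, 1.5, 0, 0, 0.55], [0, 0, 0, 0, 0, 0, 0.55]])

```text
clock: 17.47
ee_pos: [634.1, -97.4, 126.1]
orientation: [0.706, -0.033, 0.706, 0.031]
wrist_force: [-2.4, -3.2, 12.5]
width: 59.3
```

Request:
apply_moves(targets=[[0, 0, 0, 1.5, 0, 0, 0.55], [0, 0, 0, 0, 0, 0, 0.55], [0, 0, 0, 0, 0, 0, 0.55]])

```text
clock: 17.72
ee_pos: [634.2, -97.3, 126.0]
orientation: [0.706, -0.033, 0.706, 0.03]
wrist_force: [-5.6, -3.8, 21.5]
width: 59.0
```

```bash
python3 - <<'E'
from h import *
p=vision.snapshot("wrist"); cv2.imwrite("pics/w15.png",cv2.resize(p["img"][120:320,200:440,::-1],None,fx=3,fy=3,interpolation=cv2.INTER_CUBIC))
p=vision.snapshot("side"); cv2.imwrite("pics/s15.png",cv2.resize(p["img"][130:270,280:450,::-1],None,fx=4,fy=4,interpolation=cv2.INTER_CUBIC))
show()
E
```

```text
17.82 [634.2 -97.3 125.9] F [-5.7 -3.  20.7] w 59.0
[[0.0, -0.09, 0.996], [-0.003, 0.996, 0.09], [-1.0, -0.003, -0.0]] [ 0.42  0.77 -0.51  1.89  0.61  0.64 -0.38]
```

View pics/w15.png

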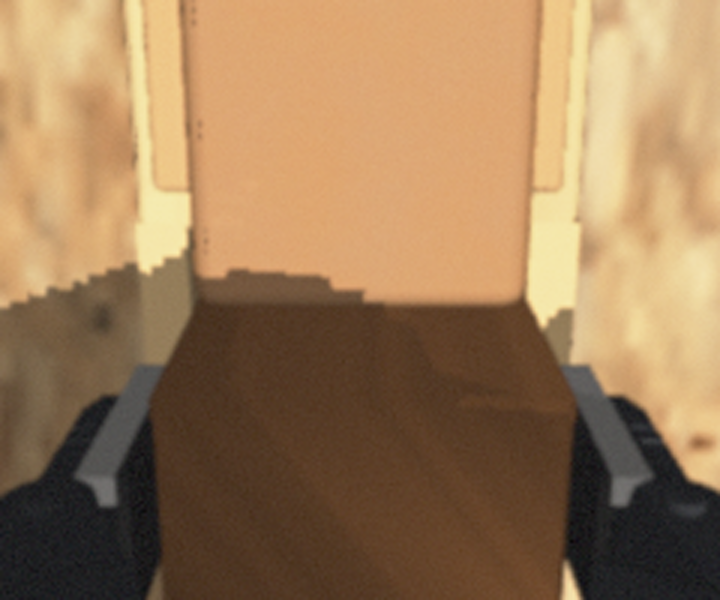

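View pics/s15.png

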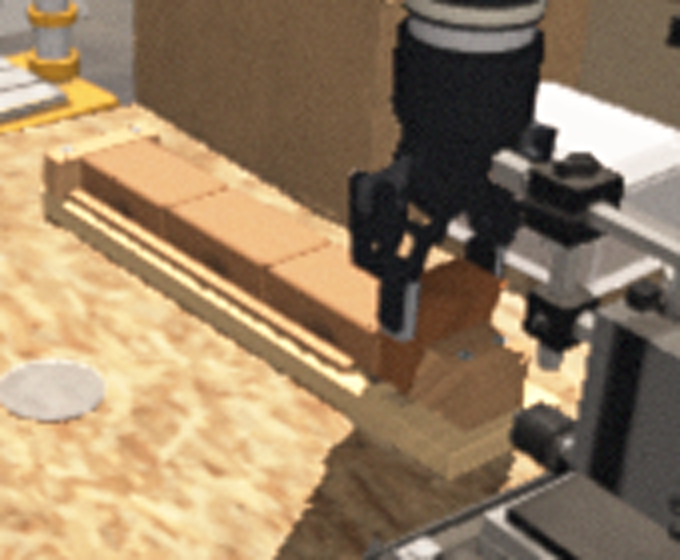

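Request:
apply_moves(targets=[[0, 0, 0, 0, 0, 0, 0.8], [0, 0, 0, 0, 0, 0, 1], [0, 0, 0, 0, 0, 0, 1], [0, 0, 0, -5, 0, 0, 1], [0, 0, 0, -25, 0, 0, 1], [0, 0, 0, -30, 0, 0, 1], [0, 0, 0, 0, -1.5, 0, 0.5], [0, 0, 0, 0, 0, 0, 0]])

```text
clock: 18.48
ee_pos: [635.3, -98.0, 184.3]
orientation: [0.708, -0.032, 0.705, 0.032]
wrist_force: [0.5, -0.0, 0.2]
width: 64.0
```

Request:
apply_moves(targets=[[0, 0, 0, 0, 0, 0, 0], [0, 0, 0, 0, 0, 0, 0], [0, 0, 0, 0, 0, 0, 0], [0, 0, 0, 0, 0, 0, 0]])

```text
clock: 18.82
ee_pos: [633.5, -98.1, 181.5]
orientation: [0.706, -0.032, 0.707, 0.032]
wrist_force: [-0.2, -0.2, -1.5]
width: 12.3
```

```bash
python3 - <<'E'
from h import *
p=vision.snapshot("wrist"); cv2.imwrite("pics/w16.png",p["img"][:,:,::-1])
p=vision.snapshot("side"); cv2.imwrite("pics/s16.png",cv2.resize(p["img"][130:270,280:450,::-1],None,fx=4,fy=4,interpolation=cv2.INTER_CUBIC))
show()
E
```

```text
18.92 [633.7 -98.1 181.9] F [ 0.4 -0.7 -0. ] w 0.4
[[-0.001, -0.09, 0.996], [0.0, 0.996, 0.09], [-1.0, 0.0, -0.001]] [ 0.47  0.7  -0.57  1.87  0.54  0.73 -0.32]
```

View pics/w16.png

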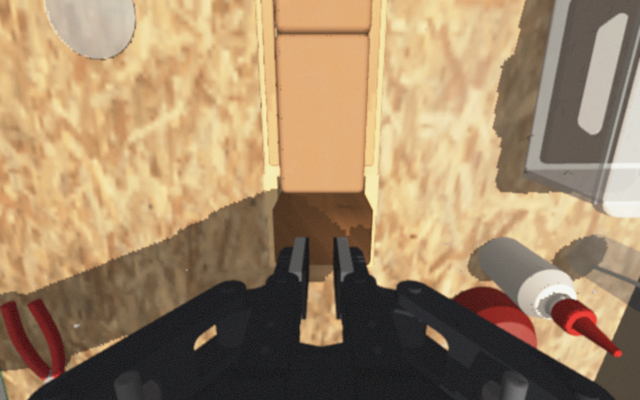

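View pics/s16.png

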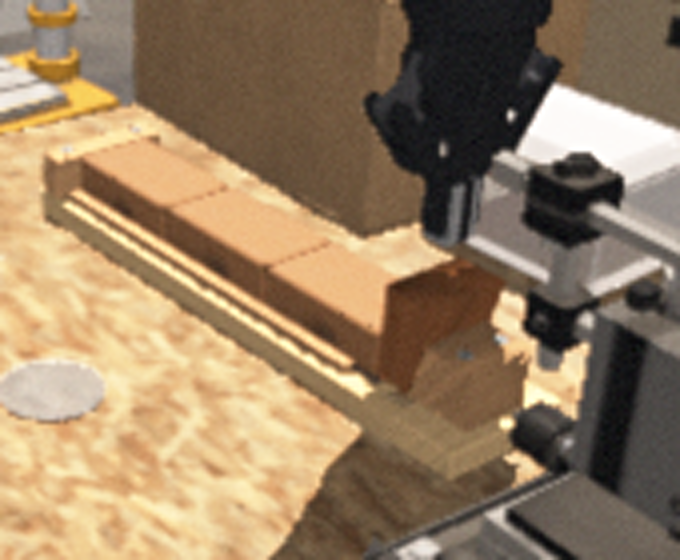

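Wedge stands seated between the last block and the slant (wrist image around (322, 235)), and the fingers are shut above its top. Now I press it from above.

Request:
apply_moves(targets=[[0, 0, 0, 14, 0, 0, 0], [0, 0, 0, 6, 0, 0, 0], [0, 0, 0, 3, 0, 0, 0], [0, 0, 0, 0, 0, 0, 0]])

```text
clock: 19.25
ee_pos: [633.1, -98.3, 157.9]
orientation: [0.705, -0.032, 0.707, 0.032]
wrist_force: [0.2, -0.0, 1.2]
width: 0.2
```

Request:
apply_moves(targets=[[0, 0, 0, 2, 0, 0, 0], [0, 0, 0, 2, 0, 0, 0], [0, 0, 0, 0, 0, 0, 0]])

```text
clock: 19.5
ee_pos: [634.0, -98.2, 155.4]
orientation: [0.706, -0.032, 0.706, 0.032]
wrist_force: [-0.2, -0.5, 0.5]
width: -0.1
```

Request:
apply_moves(targets=[[0, 0, 0, 2, 0, 0, 0], [0, 0, 0, 0, 0, 0, 0]])

```text
clock: 19.67
ee_pos: [634.4, -98.2, 154.6]
orientation: [0.707, -0.032, 0.706, 0.031]
wrist_force: [-1.2, 0.4, 4.9]
width: 0.3
```

Request:
apply_moves(targets=[[0, 0, 0, 2, 0, 0, 0], [0, 0, 0, 0, 0, 0, 0]])

```text
clock: 19.83
ee_pos: [634.4, -98.0, 154.5]
orientation: [0.707, -0.032, 0.706, 0.031]
wrist_force: [-4.6, -0.8, 15.9]
width: 0.0
```

Request:
apply_moves(targets=[[0, 0, 0, 0.8, 0, 0, 0], [0, 0, 0, 0, 0, 0, 0], [0, 0, 0, 0, 0, 0, 0], [0, 0, 0, 0, 0, 0, 0]])

```text
clock: 20.17
ee_pos: [634.5, -98.0, 154.5]
orientation: [0.707, -0.032, 0.706, 0.031]
wrist_force: [-7.2, -0.4, 20.9]
width: 0.2
```

Request:
apply_moves(targets=[[0, 0, 0, -5, 0, 0, 0], [0, 0, 0, -10, 0, 0, 0], [0, 0, 0, -35, 0, 0, 0], [0, 0, 0, -40, 0, 0, 0], [0, 0, 0, -40, 0, 0, 0], [0, 0, 0, -40, 0, 0, 0], [0, 0, 0, -30, 0, 0, 0], [0, 0, 0, 0, 0, 0, 0]])

```text
clock: 20.83
ee_pos: [637.6, -97.2, 359.0]
orientation: [0.711, -0.032, 0.701, 0.031]
wrist_force: [0.5, 0.2, 0.8]
width: -0.0
```

```bash
python3 - <<'E'
from h import *
p=vision.snapshot("wrist"); cv2.imwrite("pics/w17.png",p["img"][:,:,::-1])
q=vision.snapshot("side"); cv2.imwrite("pics/s17.png",cv2.resize(q["img"][130:270,280:450,::-1],None,fx=4,fy=4,interpolation=cv2.INTER_CUBIC))
show()
for n,z in (("wedge_top",82),("block_a_centre",34),("block_b_centre",34),("block_c_centre",34)):
    for px,c in tip("wrist",n):
        d=onz(p,px,z)[:2]-[621.4,44.];print(n,c,np.round([d@[.9959,.0906],d@[-.0906,.9959]],1))
E
```

```text
20.93 [634.6 -98.1 352.8] F [-0.6  0.5 -1.4] w -0.3
[[0.004, -0.089, 0.996], [-0.001, 0.996, 0.089], [-1.0, -0.001, 0.003]] [ 0.56  0.51 -0.69  1.74  0.38  1.02 -0.18]
wedge_top 0.87 [   3.1 -145.4]
block_b_centre 0.87 [-1.7 21. ]
block_c_centre 0.61 [ -3.2 -75.2]
```

View pics/w17.png

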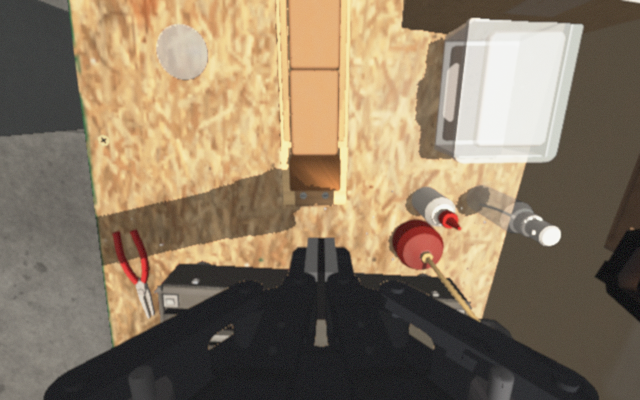

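View pics/s17.png

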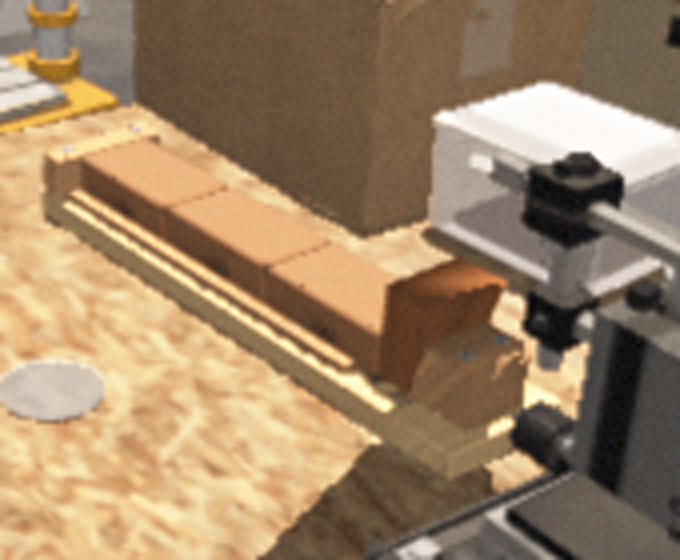

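Request:
apply_moves(targets=[[0, 0, 0, 0, 30, -25, 0], [0, 0, 0, 0, 30, -25, 0], [0, 0, 0, 0, 30, -25, 0], [0, 0, 0, 0, 30, -25, 0], [0, 0, 0, 0, 0, 0, 0], [0, 0, 0, 0, 0, 0, 0]])

```text
clock: 21.63
ee_pos: [521.5, 14.3, 349.9]
orientation: [0.705, -0.034, 0.707, 0.033]
wrist_force: [1.0, -0.3, -0.3]
width: 0.2
```

```bash
python3 - <<'E'
from h import *
p=vision.snapshot("wrist"); cv2.imwrite("pics/w18.png",p["img"][:,:,::-1])
cv2.imwrite("pics/w18c.png",cv2.resize(p["img"][20:260,300:460,::-1],None,fx=2.5,fy=2.5,interpolation=cv2.INTER_CUBIC))
show()
E
```

```text
21.68 [523.   12.6 350. ] F [ 0.4  0.5 -0. ] w 0.2
[[-0.002, -0.091, 0.996], [-0.001, 0.996, 0.091], [-1.0, -0.0, -0.002]] [ 0.48  0.36 -0.75  1.99  0.31  0.91 -0.35]
```

View pics/w18.png

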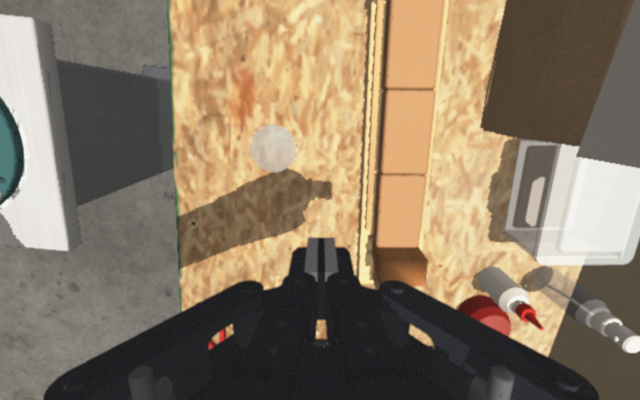

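View pics/w18c.png

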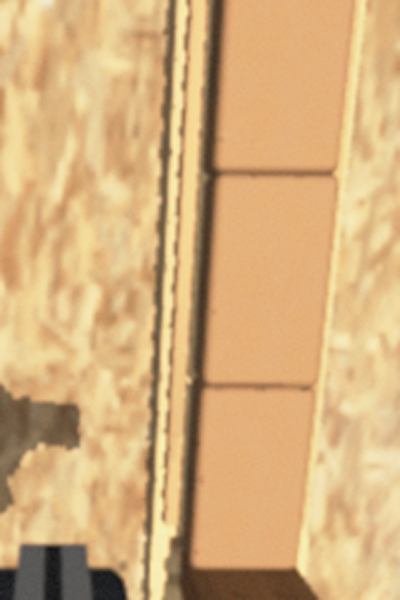

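Request:
apply_moves(targets=[[0, 0, 0, 0, 38, 0, 0], [0, 0, 0, 0, 38, 0, 0], [0, 0, 0, 0, 38, 0, 0], [0, 0, 0, 0, 0, 0, 0], [0, 0, 0, 0, 0, 0, 0]])

```text
clock: 22.1
ee_pos: [514.3, 127.8, 350.5]
orientation: [0.706, -0.032, 0.706, 0.033]
wrist_force: [-0.3, -0.5, -0.1]
width: 0.1
```

```bash
python3 - <<'E'
from h import *
p=vision.snapshot("wrist"); cv2.imwrite("pics/w19.png",cv2.resize(p["img"][20:220,300:480,::-1],None,fx=3,fy=3,interpolation=cv2.INTER_CUBIC))
p=vision.snapshot("top"); cv2.imwrite("pics/t19.png",cv2.resize(p["img"][130:290,190:470,::-1],None,fx=2.8,fy=2.8,interpolation=cv2.INTER_CUBIC))
show()
E
```

```text
22.2 [514.5 124.3 350. ] F [ 0.  -0.8  0.7] w -0.3
[[-0.001, -0.087, 0.996], [-0.001, 0.996, 0.087], [-1.0, -0.001, -0.001]] [ 0.27  0.37 -0.77  1.98  0.33  0.92 -0.58]
```

View pics/w19.png

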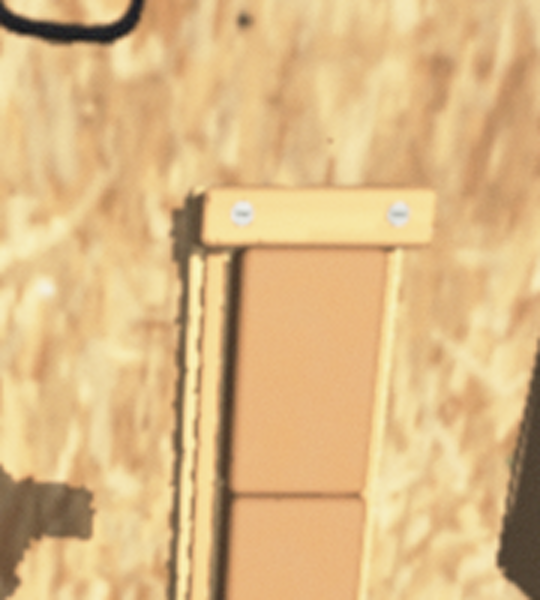

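View pics/t19.png

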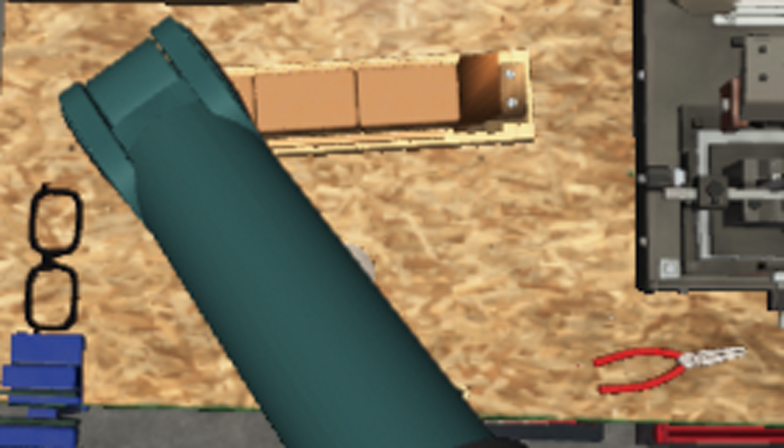

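The first block touches the end stop (crop around (315, 245)), all the joints are closed, and the wedge is seated. Lens, pliers and spectacle front are where they were, and the robot is clear, so I'm handing in.

```bash
python3 -c "
from plant import order
print(order.close_job())"
```

```text
the job is handed in; nothing more can be done
None
```

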